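Find the 12 mm link plate by pinching and lock it in the holding jig

ROBOT

A 7-joint arm with a two-finger parallel gripper is mounted at the origin on a cart in front of the work surface, level with it; the furniture and walls round the work are solid. World frame = base frame: x ahead of the robot, y to its left, z up, the work surface at z = 0. Lengths are in m, angles in rad, forces in N, time in s.
With the tool pointing down it reaches from about 0.425 to 0.875 m from the base axis. Payload 4.7 kg.
Tool frame: the origin (TCP) lies on the centre line of the jaws, within the pads' length; the fingertips stand 8 mm ahead of it and the grasp point (between the pads) lies 11 mm behind it (bot.finger_overhang is the distance from the TCP to the fingertips, in m); z points along the fingers, y is the direction in which the jaws open and shut (so a half turn about z gives the same grasp; the last joint's range is limited). The gripper opens to 87 mm and grips with 3 to 60 N. Pads are 19 mm wide; open, the fingers measure 117 mm over their backs; the gripper's body (75 mm by 190 mm) begins 51 mm behind the grasp point.
Start: joints at [-1.302, 0.321, -0.07, 1.45, 0.023, 1.371, -0.057], TCP at [0.164, 0.629, 0.191] pointing down, gripper open.
Joint ranges: [-2.86, 2.86], [-0.3, 2.09], [-1.38, 1.24], [0.06, 2.45], [-1.56, 4.7], [0.09, 2.05], [-2.69, 2.69]. Speed limits (rad/s): [2.57, 2.57, 3.14, 3.14, 3.14, 3.14, 3.14].

INTERFACE

Orientations are given as a 3x3 rotation matrix whose columns are the frame's x, y, z axes.
In Python, from cell import bot gives the robot as it stands.
- The arm moves only by the tool jog_arm, never from a script. Its argument "targets" is text: rows parted by semicolons, each of 7 numbers parted by spaces: the opening, from -1 (shut) to 1 (fully open), then the shift along the tool's x, y, z in mm, then the turn, a rotation vector about the tool's x, y, z in degrees. A call has exactly 8 rows; each row is the pose to reach, as a shift and turn from the pose commanded when the call began, along the tool's axes at that moment; what a row does not reach only later rows make up. A row lasts 1/8 s, in which the tool goes at most 62.5 mm and 10.7 degrees, less where a joint would pass 70% of its speed; a pose out of reach is approached as far as the arm can. A call with a gripper value outside its range is refused whole. The fingers move at their own pace and stop on an object; "squeeze" is the grip in N (left out, the last holds). Time passes only in rows, so rows that repeat a pose let the fingers close, or fill a call up. It gives the time, the measured TCP pose, the force and the opening at its end, in the units of the state.
- bot.get_obs(): the state, without advancing time (a new reading comes with each control period).
- bot.read_camera(name): name is "scene" or "top" or "wrist"; returns a dict with "pixels" (400x640x3 uint8, blue, green, red), "camera_matrix" (3x3 intrinsics, pixels), "eye" and "orientation" of the camera in the world; the wrist camera has in their place "hand_eye" (4x4, takes a point from camera to tool coordinates, whose origin is the TCP and whose axes are the flange's). Camera axes: x right, y up, looking along -z (the intrinsics and any distortion apply to the point x, -y, -z); pixel columns grow to the right and rows downward; lengths in m; the calibration is good to about 2 mm. A picture is of the moment at which its call begins: read the wrist's pose just before it. There is no depth.
- bot.job_done(): hands the job in, once; it reports no verdict.
Trained networks look in a picture, given as the dict that the camera call returned (one of the last four; its "shot" number tells which), for a name from the list of things; names that differ only in an ending like _2 or _b are one class to them, and where a whole thing is asked for, a point or a joint stands for the part that bears it (a point fixed in the world has none). Each returns a list of dicts, best first, with "confidence" (0 to 1); they miss things now and then, are a little off and sometimes report something else, mostly with a low value. They report only what shows in the picture. A call takes as long as a camera call. They do not tell look-alikes from the thing itself.
- bot.boxes_of(picture, name): "at" ([x, y, z] in m, in world coordinates, good to about 4 mm: the middle of the surface that is visible of it).
- bot.outline_of(picture, name): "region" (400x640 bool, what is visible of it).
The state is a dict: "time": time; "joint_positions": joint angles; "qvel": joint speeds; "effort": joint torques, N m; "eef_pos": TCP position; "orientation": TCP orientation; "contact_force": force on the tool from outside, world axes, zero at the start; "ft_torque": the same for the moment, N m; "finger_gap": finger opening in m.
Only numpy, scipy, OpenCV 4.12 (cv2) and the standard library are available. Lean on these libraries where they do the work, as an engineer would, in place of code of your own. Each camera call takes 0.05 s, during which the arm holds its last target.

TASK

Three steel link plates stand in the wooden rack, alike except for their thickness: feel them between the fingers to find the 12 mm one, the middle thickness. Press it down, hole-end first, past the spring pad to the bottom of the jig's slot, slide it along the slot against the stop end, and then push the locating pin fully home through its hole. Force nothing, leave the other two plates standing in the rack, and do not disturb the gauges and the eraser.

Things in the scene. Friction and masses are not known exactly. Their poses are not given: they have to be found in the camera images.
- plate_a_center (a point): Centre (half-way up) of one of three bare steel link plates that stand upright in the rack: 48 mm long (own x), 64 mm tall (own z), one through hole of 10.2 mm along the thickness (own y), mid-length, 24 mm above the lower edge. One is 10, one 12, one 14 mm thick: which of a, b, c is not told and has to be felt. 0.2 to 0.35 kg. Works the same turned half round about z
- plate_b_center (a point): Centre of another of the three link plates, see plate_a_center. A plate set right in the jig (on the slot's floor, against the stop and the +y wall) has its centre at the jig's own x = +8, y = +0.5, z = 42 mm and its top 32 mm above the block; only there is its hole in line with the pin
- plate_c_center (a point): Centre of another of the three link plates, see plate_a_center. Contact of any plate with the jig, pad or pin must stay gentle: 10 to 15 N is enough everywhere, more than 65 N is forcing it
- rack: Fixed block of light wood, 70 x 186 x 22 mm high; origin at the centre of its underside on the desk. Three pockets along its own y, 62 mm apart, each 53 mm long (own x), 18 mm wide and 12 mm deep: a plate's lower edge stands 10 mm above the desk, its top 74 mm. The faces of neighbouring plates are about 48 mm apart
- jig: Fixed steel holding jig, a block 104 (own x) x 54 (own y) x 42 mm high; origin at the centre of its underside on the desk. Its slot opens upward along own x, from x = -32 to +32 mm, 13 mm wide, 32 mm deep (floor 10 mm above the desk). The 14 mm plate does not enter it, the 10 mm plate is too slack. The slot's +x end wall is the stop (stop screw and nut outside on that end)
- slot_mouth (a point): Centre of the slot's mouth on the jig's top face, 42 mm above the desk; axes as the jig's. The mouth's edges are plain, not bevelled
- pin_knob (a point): Centre of the black grooved round knob of the locating pin, 23 mm in diameter, 21 mm long along the pin, 34 mm above the desk, on the jig's -y side, free from above and all round. Pushing it along the jig's +y pushes the pin home; the point moves with the pin
- pin (a joint): Travel of the locating pin (m) along the jig's +y: 0 drawn back, 0.025 fully home. Pin 9 mm thick, nose bevelled 0.7 x 1 mm, axis at jig x = +8, z = 34 mm; drawn back, the nose stands 4.5 mm outside the slot. Stays where it is left, friction about 2.5 N, no spring. If the plate is not down and against the stop, the nose strikes its face at about 0.0055
- ring_gauge: Bystander: steel ring, 49 mm across, 15 mm high, lying loose on the desk; origin under its centre
- plug_gauge: Bystander: double-ended steel plug gauge, 99 mm long, lying loose on the desk; origin under its centre
- eraser: Bystander: eraser, 46 x 20 x 12 mm, loose on the desk; origin under its centre
- pad (a joint): Brass spring pad in the slot's -y wall under the pin, jig x = -4 to +20 mm, that holds a plate to the +y wall: m pushed back along the jig's -y. At 0 it stands 4 mm into the slot, leaving 9 mm; a plate t mm thick pushes it back by t - 9. Its face spans z = 11 to 18 mm, its lead-in slope 18 to 29 mm. Spring 1 N at 0 and 0.5 N per mm more; a plate goes down past it or slides along with 5 to 15 N
Not all that is in view belongs to the job. Leave any red or yellow look-alike of the part that bears plate_c_center alone.

How it is judged:
On the way, in this order (a step that is already met when the one before it is completed fails the run):
1. a plate stands on the floor of the jig's slot against the stop end, its thickness holding the pad 3 mm back (12 mm plate), the pin still drawn back (((x of plate_a_center in the frame of jig between 0.007 and 0.012 m and y of plate_a_center in the frame of jig between -0.0025 and 0.0025 m and z of plate_a_center in the frame of jig between 0.04 and 0.0435 m and angle between plate_a_center's own z axis and vertical below 0.08 rad) or (x of plate_b_center in the frame of jig between 0.007 and 0.012 m and y of plate_b_center in the frame of jig between -0.0025 and 0.0025 m and z of plate_b_center in the frame of jig between 0.04 and 0.0435 m and angle between plate_b_center's own z axis and vertical below 0.08 rad) or (x of plate_c_center in the frame of jig between 0.007 and 0.012 m and y of plate_c_center in the frame of jig between -0.0025 and 0.0025 m and z of plate_c_center in the frame of jig between 0.04 and 0.0435 m and angle between plate_c_center's own z axis and vertical below 0.08 rad)) and value of joint pad between 0.002 and 0.004 m and value of joint pin below 0.008 m), for 0.1 s.
2. the pin is pushed home through the plate's hole (((x of plate_a_center in the frame of jig between 0.006 and 0.01 m and y of plate_a_center in the frame of jig between -0.0025 and 0.0025 m and z of plate_a_center in the frame of jig between 0.04 and 0.0435 m and angle between plate_a_center's own z axis and vertical below 0.08 rad) or (x of plate_b_center in the frame of jig between 0.006 and 0.01 m and y of plate_b_center in the frame of jig between -0.0025 and 0.0025 m and z of plate_b_center in the frame of jig between 0.04 and 0.0435 m and angle between plate_b_center's own z axis and vertical below 0.08 rad) or (x of plate_c_center in the frame of jig between 0.006 and 0.01 m and y of plate_c_center in the frame of jig between -0.0025 and 0.0025 m and z of plate_c_center in the frame of jig between 0.04 and 0.0435 m and angle between plate_c_center's own z axis and vertical below 0.08 rad)) and value of joint pad between 0.002 and 0.004 m and value of joint pin above 0.0225 m), for 0.1 s.
At the end, for the whole second after the job is handed in: One plate upright (0.08 rad) on the slot's floor (1.5 mm) against the stop (2 mm), 12 mm thick (pad held 2 to 4 mm back), the pin through its hole within 2.5 mm of fully home; the other two upright in the rack within 25 mm of where they were (((x of plate_a_center in the frame of jig between 0.006 and 0.01 m and y of plate_a_center in the frame of jig between -0.0025 and 0.0025 m and z of plate_a_center in the frame of jig between 0.04 and 0.0435 m and angle between plate_a_center's own z axis and vertical below 0.08 rad and distance of each of plate_b_center, plate_c_center from where it was at the start of the episode below 0.025 m and angle between each of plate_b_center, plate_c_center's own z axis and vertical below 0.12 rad) or (x of plate_b_center in the frame of jig between 0.006 and 0.01 m and y of plate_b_center in the frame of jig between -0.0025 and 0.0025 m and z of plate_b_center in the frame of jig between 0.04 and 0.0435 m and angle between plate_b_center's own z axis and vertical below 0.08 rad and distance of each of plate_a_center, plate_c_center from where it was at the start of the episode below 0.025 m and angle between each of plate_a_center, plate_c_center's own z axis and vertical below 0.12 rad) or (x of plate_c_center in the frame of jig between 0.006 and 0.01 m and y of plate_c_center in the frame of jig between -0.0025 and 0.0025 m and z of plate_c_center in the frame of jig between 0.04 and 0.0435 m and angle between plate_c_center's own z axis and vertical below 0.08 rad and distance of each of plate_a_center, plate_b_center from where it was at the start of the episode below 0.025 m and angle between each of plate_a_center, plate_b_center's own z axis and vertical below 0.12 rad)) and value of joint pad between 0.002 and 0.004 m and value of joint pin above 0.0225 m); the robot touches nothing.
It fails at once if a plate is forced: more than 65 N between a plate and the jig or its pin (contact force between any of plate_a, plate_b, plate_c and jig above 65 N).
It fails at once if the ring gauge, the plug gauge or the eraser is pushed more than 20 mm (distance of any of ring_gauge, plug_gauge, eraser from where it was at the start of the episode above 0.02 m).
It also fails if it takes over 61 s, if anything falls off the work surface, if the arm or the gripper's body presses on something with over 40 N, if the wrist force passes 120 N, or if a joint passes its speed limit or range.

## Working session

There is one attempt and no reset: what is moved stays moved. The work goes in short steps, Python scripts to look and compute and a tool call to move; the robot and the scene stay as the last step left them, time stands still between calls to the robot, and variables do not carry over. Pictures are saved under pics/ and viewed, and the job is handed in when it is done.

Besides the shell and the picture viewer there is one more tool, called by a JSON object that holds its "fn" and its "kwargs". jog_arm: Moves the arm, as the interface text tells. Its arguments: {"type":"object","properties":{"targets":{"type":"string"},"squeeze":{"type":"number"}},"required":["targets"]}

```bash
mkdir -p pics; ls
python3 - <<'E'
from cell import bot
import cv2,numpy as np
o=bot.get_obs()
for k,v in o.items(): print(k,np.round(v,4).tolist())
for n in ("scene","top"):
    p=bot.read_camera(n)
    cv2.imwrite(f"pics/{n}0.png",p["pixels"])
    print(n,p["shot"],np.round(p["camera_matrix"],1).tolist(),np.round(p["eye"],4).tolist(),np.round(p["orientation"],4).tolist(),[k for k in p])
    for nm in ["plate_a_center","rack","jig","pin_knob","slot_mouth","ring_gauge","plug_gauge","eraser"]:
        try: print(nm,[(np.round(d["at"],4).tolist(),round(d["confidence"],2)) for d in bot.boxes_of(p,nm)])
        except Exception as e: print(nm,e)
E
```

```text
pics
time 0.0
joint_positions [-1.3019, 0.3218, -0.0701, 1.4517, 0.0226, 1.3708, -0.0569]
qvel [0.0002, 0.0003, -0.0, 0.0006, -0.0011, -0.0003, -0.0008]
effort [0.0005, -49.1291, -0.4033, -31.2524, -0.0638, 0.0438, 0.0002]
eef_pos [0.1637, 0.6284, 0.1897]
orientation [[-0.9677, 0.252, -0.0004], [0.252, 0.9677, -0.0019], [-0.0001, -0.0019, -1.0]]
contact_force [0.0122, -0.1667, -0.0326]
ft_torque [0.0158, -0.001, -0.0039]
finger_gap 0.0867
scene 1 [[474.3, 0.0, 321.3], [0.0, 474.3, 196.6], [0.0, 0.0, 1.0]] [0.0692, -0.2541, 0.7634] [[0.5815, 0.6264, -0.5192], [-0.8136, 0.4487, -0.3698], [0.0013, 0.6374, 0.7705]] ['pixels', 'camera_matrix', 'eye', 'orientation', 'shot']
plate_a_center [([0.5175, 0.2955, 0.0555], 0.89), ([0.5117, 0.2177, 0.0208], 0.7)]
rack [([0.5146, 0.2157, 0.0191], 0.8)]
jig [([0.5272, -0.0673, 0.0429], 0.89)]
pin_knob [([0.5431, -0.1278, 0.0385], 0.81), ([0.5179, 0.2965, 0.0546], 0.69)]
slot_mouth [([0.5281, -0.0663, 0.0472], 0.88)]
ring_gauge [([0.6825, 0.1466, 0.0163], 0.69), ([0.5154, 0.2146, 0.0187], 0.43)]
plug_gauge [([0.3943, 0.1962, 0.0115], 0.7), ([0.5359, 0.1719, 0.0527], 0.32), ([0.528, 0.2322, 0.0504], 0.22)]
eraser [([0.4091, 0.071, 0.0089], 0.77)]
top 2 [[443.6, 0.0, 326.1], [0.0, 443.6, 203.5], [0.0, 0.0, 1.0]] [0.3925, 0.0762, 0.8944] [[0.0034, 0.9836, -0.1804], [-1.0, 0.0036, 0.0007], [0.0013, 0.1804, 0.9836]] ['pixels', 'camera_matrix', 'eye', 'orientation', 'shot']
plate_a_center [([0.526, 0.2929, 0.0655], 0.86)]
rack [([0.5262, 0.2235, 0.0204], 0.72)]
jig [([0.5347, -0.0643, 0.0401], 0.61)]
pin_knob []
slot_mouth [([0.5345, -0.0647, 0.0444], 0.56)]
ring_gauge [([0.6804, 0.1494, 0.0123], 0.63)]
plug_gauge [([0.3947, 0.1953, 0.0117], 0.58)]
eraser [([0.4062, 0.0786, 0.0098], 0.55)]
```

View pics/scene0.png

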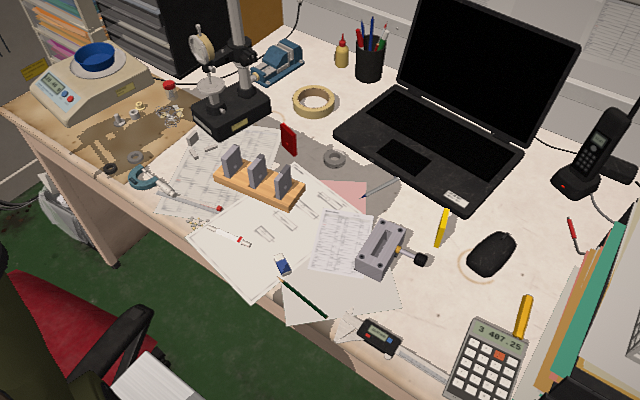

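View pics/top0.png

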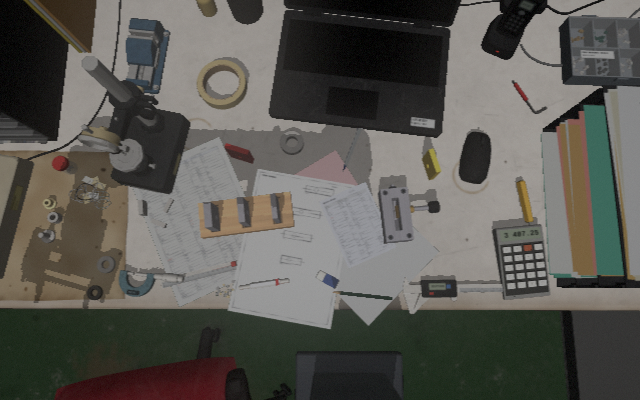

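Run:
```python
import cv2,numpy as np
s=cv2.imread("pics/scene0.png");t=cv2.imread("pics/top0.png")
def crop(im,x,y,w,h,k,n):
    cv2.imwrite(n,cv2.resize(im[y:y+h,x:x+w],None,fx=k,fy=k,interpolation=cv2.INTER_CUBIC))
crop(s,205,135,110,80,7,"pics/c1.png")
crop(s,345,205,95,80,7,"pics/c2.png")
crop(t,190,180,110,65,7,"pics/c3.png")
crop(t,370,175,80,75,7,"pics/c4.png")
```

```text
(no output)
```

View pics/c1.png

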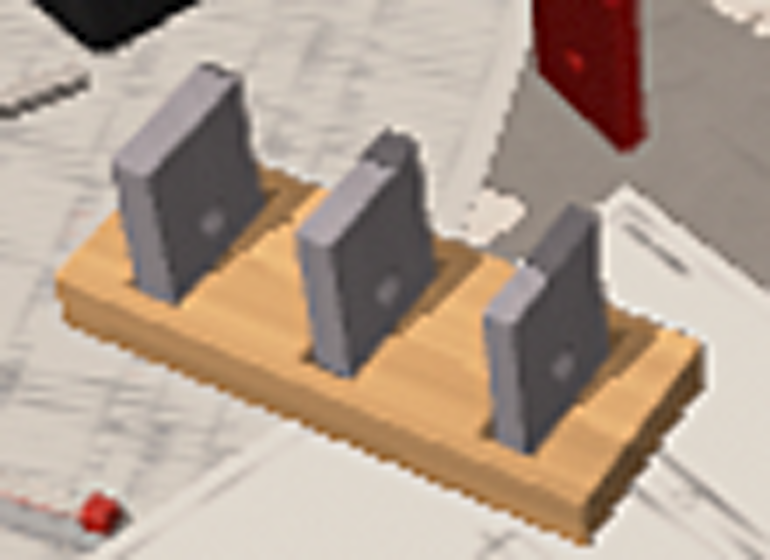

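View pics/c2.png

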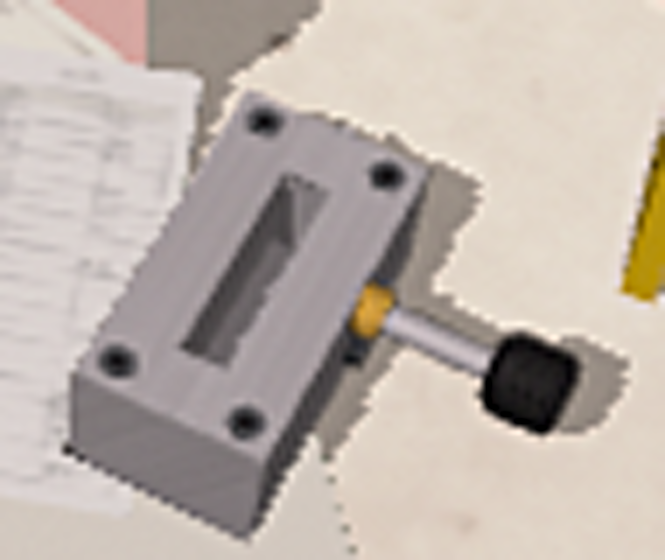

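View pics/c3.png

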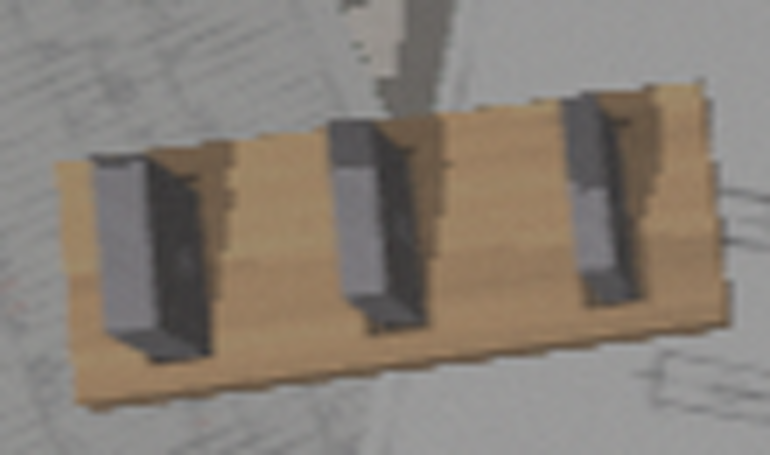

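View pics/c4.png

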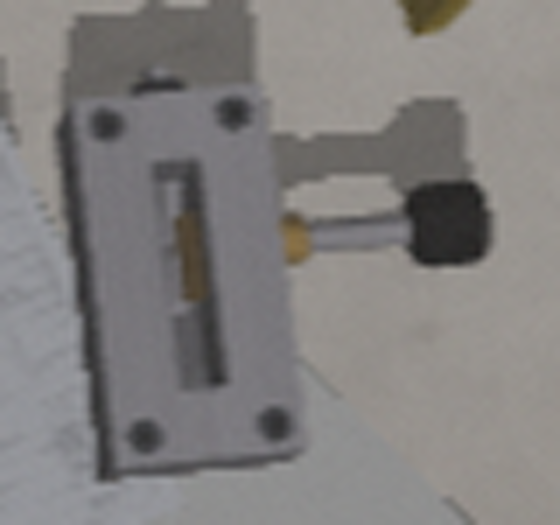

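```bash
cat > h.py <<'E'
import numpy as np, cv2
from scipy.optimize import least_squares
CAM={"scene":(np.array([[474.3,0,321.3],[0,474.3,196.6],[0,0,1]]),np.array([0.0692,-0.2541,0.7634]),np.array([[0.5815,0.6264,-0.5192],[-0.8136,0.4487,-0.3698],[0.0013,0.6374,0.7705]])),
"top":(np.array([[443.6,0,326.1],[0,443.6,203.5],[0,0,1]]),np.array([0.3925,0.0762,0.8944]),np.array([[0.0034,0.9836,-0.1804],[-1.0,0.0036,0.0007],[0.0013,0.1804,0.9836]]))}
def proj(P,K,eye,R):
    c=(np.atleast_2d(P)-eye)@R
    return np.c_[K[0,0]*c[:,0]/-c[:,2]+K[0,2], K[1,1]*-c[:,1]/-c[:,2]+K[1,2]]
def ray(uv,z,K,eye,R):
    uv=np.atleast_2d(uv); d=np.c_[(uv[:,0]-K[0,2])/K[0,0],-(uv[:,1]-K[1,2])/K[1,1],-np.ones(len(uv))]@R.T
    return eye+d*((z-eye[2])/d[:,2])[:,None]
def place(p,L): # p=x,y,yaw
    c,s=np.cos(p[2]),np.sin(p[2]); return L@np.array([[c,s,0],[-s,c,0],[0,0,1]])+np.array([p[0],p[1],0])
E
cat > fit.py <<'E'
from h import *
def up(a,ox,oy): return (np.array(a,float)+.5)/7-.5+np.array([ox,oy])
J=np.array([[52,27,42],[52,-27,42],[-52,-27,42],[-52,27,42],[32,6.5,42],[32,-6.5,42],[-32,-6.5,42],[-32,6.5,42]])/1e3
js=up([(250,92),(425,175),(263,465),(72,375),(283,172),(330,190),(225,365),(180,348)],345,205)
jt=up([(75,105),(265,88),(300,450),(110,470),(152,165),(200,160),(228,385),(180,390)],370,175)
# rack: c1 corners of top: left(-?) 
Rk=np.array([[35,93,22],[35,-93,22],[-35,-93,22],[-35,93,22]])/1e3
rs=up([(705,345),(585,500),(60,285)],205,135); rsi=[1,2,3]
rt=up([(57,165),(703,85),(728,322),(80,400)],190,180); rti=[0,1,2,3]
def f(L,obs,p0,sep=True):
    for cams in ([0],[1],[0,1]):
        def r(p): return np.concatenate([ (proj(place(p,L[o[1]]),*CAM[o[2]])-o[0]).ravel() for i,o in enumerate(obs) if i in cams])
        s=least_squares(r,p0); print(cams,np.round(s.x*[1e3,1e3,57.3],2),"rms",np.sqrt(np.mean(s.fun**2)).round(2))
    return s.x
a=list(range(8))
print("jig");f(J,[(js,a,"scene"),(jt,a,"top")],[.53,-.065,0])
print("rack");f(Rk,[(rs,rsi,"scene"),(rt,rti,"top")],[.52,.21,0])
# plates top centre
pt=up([(93,157),(145,155),(158,333),(106,333)],190,180);print("pl top L",np.round(ray(pt,.074,*CAM["top"])*1e3,1).tolist())
pt=up([(330,120),(375,120),(388,297),(345,297)],190,180);print("M",np.round(ray(pt,.074,*CAM["top"])*1e3,1).tolist())
pt=up([(562,97),(600,95),(618,268),(580,272)],190,180);print("R",np.round(ray(pt,.074,*CAM["top"])*1e3,1).tolist())
E
python3 fit.py
```

```text
jig
[0] [529.22 -60.48   5.65] rms 0.37
[1] [528.79 -61.45   4.66] rms 0.39
[0, 1] [528.95 -60.96   5.17] rms 0.45
rack
[0] [531.21 236.17   7.84] rms 0.62
[1] [530.4  235.59   7.34] rms 0.44
[0, 1] [530.72 235.73   7.53] rms 0.56
pl top L [[545.0, 307.4, 74.0], [545.6, 293.5, 74.0], [497.5, 287.6, 74.0], [497.4, 301.4, 74.0]]
M [[555.4, 244.2, 74.0], [555.4, 232.0, 74.0], [507.3, 226.8, 74.0], [507.3, 238.2, 74.0]]
R [[561.9, 181.9, 74.0], [562.5, 171.6, 74.0], [515.4, 165.7, 74.0], [514.2, 175.8, 74.0]]
```

Run:
```python
from h import *
for n,uv in [("column top",(92,62)),("dial",(100,138)),("base near corner",(112,180)),("base r near",(165,192)),("scale right edge",(35,160))]:
    for z in (0,.1,.2,.3): print(n,z,np.round(ray(uv,z,*CAM["top"])[0],3).tolist())
K=ray((np.array([450,222])+.5)/7-.5+[370,175],.034,*CAM["top"]);print("knob",K)
K2=ray((np.array([528,382])+.5)/7-.5+[345,205],.034,*CAM["scene"]);print("knob",K2)
for k in (K,K2):
    d=k[0,:2]-[.52895,-.06096];a=np.radians(5.17);print(d@[np.cos(a),np.sin(a)],d@[-np.sin(a),np.cos(a)])
```

```text
column top 0 [0.868, 0.586, 0.0]
column top 0.1 [0.815, 0.529, 0.1]
column top 0.2 [0.761, 0.472, 0.2]
column top 0.3 [0.708, 0.415, 0.3]
dial 0 [0.695, 0.552, 0.0]
dial 0.1 [0.661, 0.499, 0.1]
dial 0.2 [0.627, 0.446, 0.2]
dial 0.3 [0.594, 0.392, 0.3]
base near corner 0 [0.604, 0.519, 0.0]
base near corner 0.1 [0.581, 0.469, 0.1]
base near corner 0.2 [0.557, 0.42, 0.2]
base near corner 0.3 [0.533, 0.37, 0.3]
base r near 0 [0.579, 0.407, 0.0]
base r near 0.1 [0.559, 0.37, 0.1]
base r near 0.2 [0.538, 0.333, 0.2]
base r near 0.3 [0.517, 0.296, 0.3]
scale right edge 0 [0.647, 0.683, 0.0]
scale right edge 0.1 [0.618, 0.615, 0.1]
scale right edge 0.2 [0.59, 0.547, 0.2]
scale right edge 0.3 [0.561, 0.479, 0.3]
knob [[ 0.54549639 -0.13674418  0.034     ]]
knob [[ 0.54529691 -0.1334333   0.034     ]]
0.0096500717198557 -0.07696688516343839
0.00974975650089218 -0.07365149854607808
```

Run:
```python
from h import *
# start->above middle plate, in tool axes
R=np.array([[-0.9677,0.252,-0.0004],[0.252,0.9677,-0.0019],[-0.0001,-0.0019,-1.0]])
p=np.array([.1637,.6284,.1897])
for t in ([.5313,.2353,.14],[.5313,.2353,.055]): print(np.round(R.T@(np.array(t)-p)*1e3,1))
print(97.5-np.degrees(np.arctan2(.9677,.252)))
```

```text
[-454.8 -287.7   50.3]
[-454.8 -287.5  135.3]
22.096286733953946
```

{"fn": "jog_arm", "kwargs": {"targets": "-0.2 -60 -38 0 0 0 -5; -0.2 -115 -73 0 0 0 -10; -0.2 -170 -108 0 0 0 -15; -0.2 -225 -143 0 0 0 -22; -0.2 -280 -178 0 0 0 -22; -0.2 -335 -213 0 0 0 -22; -0.2 -390 -248 0 0 0 -22; -0.2 -445 -283 20 0 0 -22", "squeeze": 5}}

```text
time: 1.9
eef_pos: [0.5056, 0.2631, 0.1786]
orientation: [[-0.992, -0.129, 0.003], [-0.129, 0.992, 0.002], [-0.003, 0.002, -1.0]]
contact_force: [0.8, 1.0, -0.2]
finger_gap: 0.0354
```

Run:
```python
from cell import bot
import cv2,numpy as np
o=bot.get_obs()
for k in ("time","eef_pos","orientation","contact_force","finger_gap"): print(k,np.round(o[k],4).tolist())
p=bot.read_camera("wrist")
cv2.imwrite("pics/w1.png",p["pixels"]);np.savez("w1.npz",K=p["camera_matrix"],H=p["hand_eye"],p=o["eef_pos"],R=o["orientation"])
print(np.round(p["camera_matrix"],1).tolist(),np.round(p["hand_eye"],4).tolist())
```

```text
time 1.9
eef_pos [0.5056, 0.2631, 0.1786]
orientation [[-0.9917, -0.1289, 0.003], [-0.1289, 0.9917, 0.0022], [-0.0032, 0.0018, -1.0]]
contact_force [0.8405, 0.9814, -0.2375]
finger_gap 0.0354
[[348.1, 0.0, 314.5], [0.0, 348.1, 196.4], [0.0, 0.0, 1.0]] [[0.0001, 0.9645, 0.2639, 0.0723], [1.0, -0.0005, 0.0014, 0.0001], [0.0015, 0.2639, -0.9645, -0.1935], [0.0, 0.0, 0.0, 1.0]]
```

View pics/w1.png

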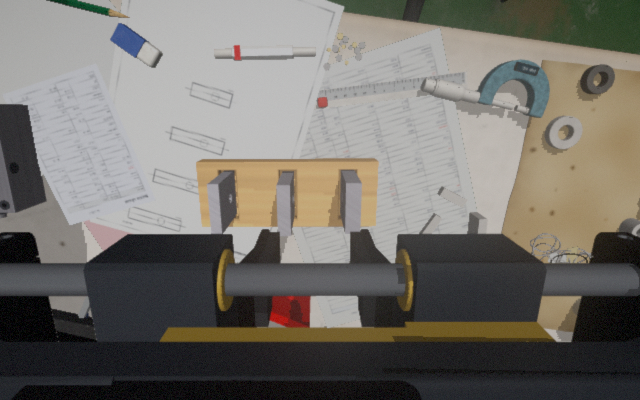

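```bash
cat >> h.py <<'E'
def wcam(f):
    d=np.load(f); T=np.eye(4);T[:3,:3]=d["R"];T[:3,3]=d["p"];M=T@d["H"]
    return d["K"],M[:3,3],M[:3,:3]
E
python3 - <<'E'
from h import *
c=wcam("w1.npz")
im=cv2.imread("pics/w1.png")
a=np.radians(7.5);Rk=np.array([530.7,235.7])
o=im.copy()
for i in (1,0,-1):
    L=np.array([[24,62*i+6,74],[24,62*i-6,74],[-24,62*i-6,74],[-24,62*i+6,74]])/1e3
    uv=proj(place([.5307,.2357,a],L),*c);print(np.round(uv).tolist())
k=6;x,y=190,150
cr=cv2.resize(im[y:y+90,x:x+130],None,fx=6,fy=6,interpolation=cv2.INTER_CUBIC);cv2.imwrite("pics/w1c.png",cr)
E
```

```text
[[356.0, 234.0], [343.0, 234.0], [344.0, 183.0], [358.0, 183.0]]
[[288.0, 234.0], [275.0, 234.0], [273.0, 183.0], [287.0, 183.0]]
[[220.0, 234.0], [207.0, 234.0], [203.0, 183.0], [216.0, 183.0]]
```

View pics/w1c.png

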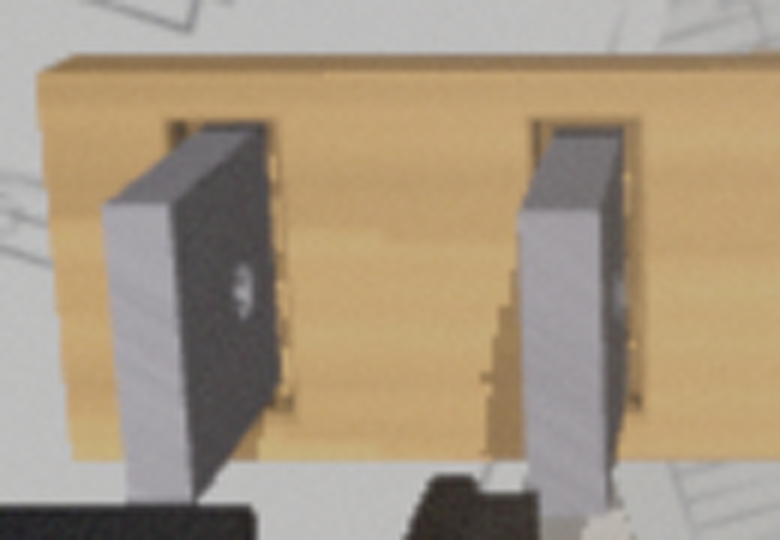

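Run:
```python
from cell import bot
import numpy as np
o=bot.get_obs()
for k in ("time","eef_pos","qvel"): print(k,np.round(o[k],4).tolist())
```

```text
time 1.95
eef_pos [0.5109, 0.2524, 0.176]
qvel [-0.0208, -0.0193, 0.0014, 0.0373, 0.0356, 0.0614, -0.1709]
```

{"fn": "jog_arm", "kwargs": {"targets": "-0.2 -17.5 -17.5 0 0 0 0; -0.2 -17.5 -17.5 30 0 0 0; -0.2 -17.5 -17.5 80 0 0 0; -0.2 -17.5 -17.5 112 0 0 0; -0.2 -17.5 -17.5 120 0 0 0; -1 -17.5 -17.5 120 0 0 0; -1 -17.5 -17.5 120 0 0 0; -1 -17.5 -17.5 120 0 0 0", "squeeze": 6}}

```text
time: 2.95
eef_pos: [0.5241, 0.2496, 0.0587]
orientation: [[-0.992, -0.129, 0.002], [-0.129, 0.992, 0.001], [-0.002, 0.001, -1.0]]
contact_force: [0.4, -0.4, 0.5]
finger_gap: 0.0124
```

Run:
```python
from cell import bot
import cv2,numpy as np
o=bot.get_obs()
for k in ("time","eef_pos","orientation","contact_force","finger_gap","qvel"): print(k,np.round(o[k],4).tolist())
p=bot.read_camera("wrist")
cv2.imwrite("pics/w2.png",p["pixels"]);np.savez("w2.npz",K=p["camera_matrix"],H=p["hand_eye"],p=o["eef_pos"],R=o["orientation"])
o=bot.get_obs()
for k in ("time","eef_pos","orientation","contact_force","finger_gap","qvel"): print(k,np.round(o[k],4).tolist())
```

```text
time 2.95
eef_pos [0.5241, 0.2496, 0.0587]
orientation [[-0.9917, -0.1288, 0.0023], [-0.1288, 0.9917, 0.0015], [-0.0024, 0.0012, -1.0]]
contact_force [0.3693, -0.3623, 0.4703]
finger_gap 0.0124
qvel [-0.0002, 0.0029, -0.001, 0.0082, -0.001, -0.0023, -0.001]
time 3.0
eef_pos [0.5239, 0.2495, 0.0585]
orientation [[-0.9917, -0.1288, 0.0018], [-0.1288, 0.9917, 0.0012], [-0.002, 0.0009, -1.0]]
contact_force [-0.001, 0.0025, -0.1888]
finger_gap 0.009
qvel [-0.0002, 0.0057, -0.0016, 0.0047, -0.0002, 0.0006, 0.0015]
```

View pics/w2.png

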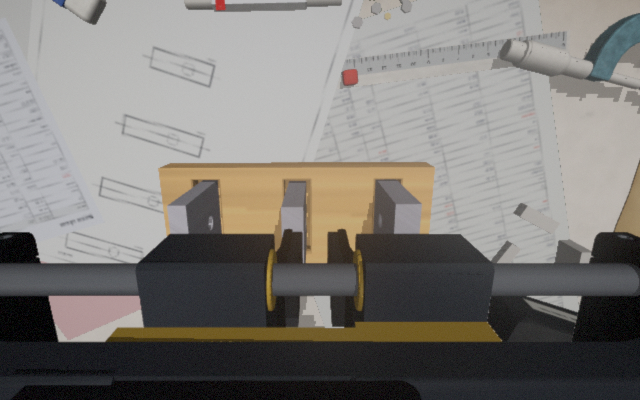

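Run:
```python
from cell import bot
import cv2,numpy as np
p=bot.read_camera("scene")
im=p["pixels"];cv2.imwrite("pics/s2.png",cv2.resize(im[80:260,160:400],None,fx=3,fy=3,interpolation=cv2.INTER_CUBIC))
o=bot.get_obs()
for k in ("time","eef_pos","contact_force","finger_gap","qvel"): print(k,np.round(o[k],4).tolist())
im=cv2.imread("pics/w2.png");cv2.imwrite("pics/w2c.png",cv2.resize(im[150:350,220:420],None,fx=3,fy=3,interpolation=cv2.INTER_CUBIC))
```

```text
time 3.05
eef_pos [0.5237, 0.2494, 0.0582]
contact_force [-0.9402, 0.0537, 0.313]
finger_gap 0.0051
qvel [0.0004, 0.0038, -0.0009, 0.0066, 0.0001, 0.0015, 0.001]
```

View pics/s2.png

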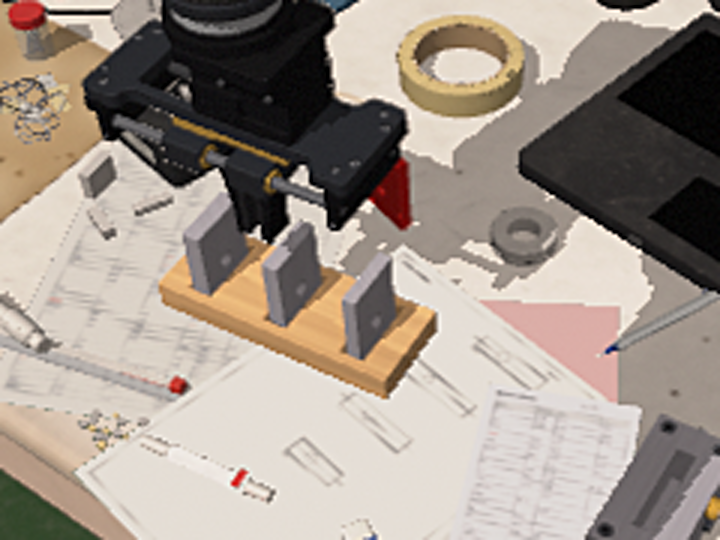

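View pics/w2c.png

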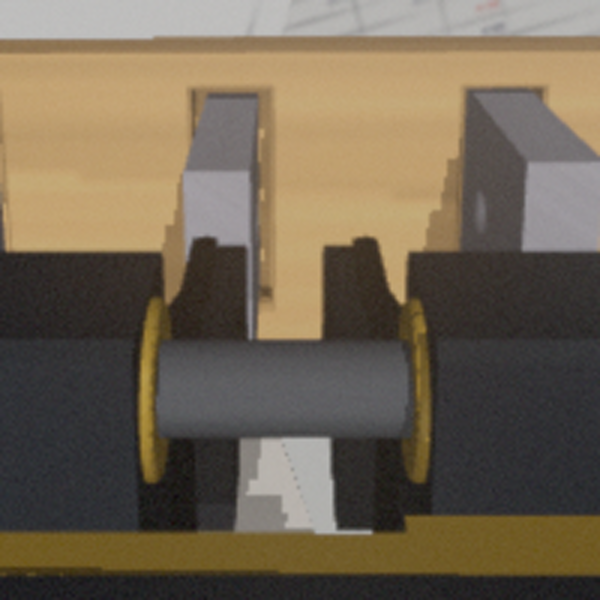

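Run:
```python
from h import *
for P in ([.5237,.2494,.0502],[.5237,.2494,.0582],[.5237,.2494,.0692],[.531,.2353,.074]):
    uv=proj(P,*CAM["scene"])[0];print(P,uv.round(1),"crop",((uv-[160,80])*3).round())
    print("  wrist",proj(P,*wcam("w2.npz"))[0].round(1))
```

```text
[0.5237, 0.2494, 0.0502] [249.9 169.3] crop [270. 268.]
  wrist [314.6 222.5]
[0.5237, 0.2494, 0.0582] [249.4 166.6] crop [268. 260.]
  wrist [314.6 227. ]
[0.5237, 0.2494, 0.0692] [248.8 162.8] crop [266. 248.]
  wrist [314.6 233.9]
[0.531, 0.2353, 0.074] [256.3 162. ] crop [289. 246.]
  wrist [287.6 246.3]
```

Run:
```python
from h import *
from cell import bot
d=np.load("w2.npz");H=d["H"];c=(d["K"],H[:3,3],H[:3,:3])
print(bot.finger_overhang)
g=.0105/2
for x in (.0095,0,-.0095):
  for z in (.008,-.011,-.03): print(x,z,proj([[x,-g,z],[x,g,z],[x,-g-.015,z]],*c).round(1).tolist())
```

```text
0.008
0.0095 0.008 [[306.2, 208.7], [323.5, 208.7], [281.4, 208.6]]
0.0095 -0.011 [[305.3, 218.9], [324.3, 218.9], [278.2, 218.9]]
0.0095 -0.03 [[304.3, 231.3], [325.3, 231.3], [274.4, 231.2]]
0 0.008 [[306.3, 223.5], [323.4, 223.5], [281.8, 223.4]]
0 -0.011 [[305.5, 234.9], [324.2, 235.0], [278.7, 234.9]]
0 -0.03 [[304.5, 248.8], [325.1, 248.8], [274.9, 248.8]]
-0.0095 0.008 [[306.4, 237.9], [323.3, 237.9], [282.2, 237.9]]
-0.0095 -0.011 [[305.6, 250.6], [324.1, 250.6], [279.2, 250.6]]
-0.0095 -0.03 [[304.6, 265.9], [325.0, 265.9], [275.5, 265.8]]
```

Run:
```python
from h import *
c=wcam("w2.npz")
a=np.radians(7.5)
for i in (1,0,-1):
  for z in (74,22):
    L=np.array([[-24,62*i-6,z],[-24,62*i+6,z]])/1e3
    print(i,z,proj(place([.5307,.2357,a],L),*c).round(1).tolist())
L=np.array([[-35,93,22],[-35,-93,22]])/1e3;print(proj(place([.5307,.2357,a],L),*c).round(1).tolist())
```

```text
1 74 [[392.3, 204.1], [414.8, 204.1]]
1 22 [[375.8, 182.1], [393.5, 182.0]]
0 74 [[276.2, 204.3], [298.6, 204.3]]
0 22 [[284.3, 182.2], [302.0, 182.2]]
-1 74 [[160.1, 204.5], [182.5, 204.4]]
-1 22 [[192.9, 182.3], [210.6, 182.3]]
[[431.8, 166.0], [154.0, 166.4]]
```

Run:
```python
import cv2
im=cv2.imread("pics/w2.png");cv2.imwrite("pics/w2d.png",cv2.resize(im[150:340,150:450],None,fx=2.6,fy=2.6,interpolation=cv2.INTER_CUBIC))
```

```text
(no output)
```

View pics/w2d.png

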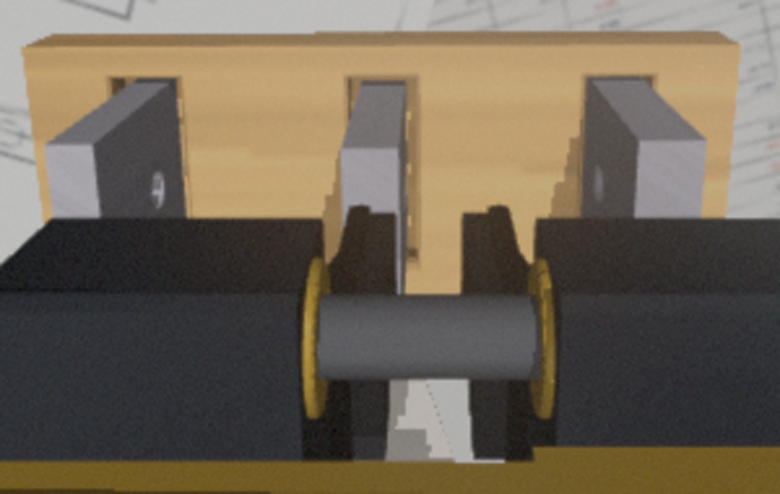

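{"fn": "jog_arm", "kwargs": {"targets": "-0.2 0 0 -15 0 0 0; -0.2 0 0 -40 0 0 0; -0.2 0 0 -60 0 0 0; -0.2 -3 -7 -60 0 0 0; -0.2 -5 -14 -60 0 0 0; -0.2 -5 -14 -60 0 0 0; -0.2 -5 -14 -60 0 0 0; -0.2 -5 -14 -60 0 0 0", "squeeze": 6}}

```text
time: 4.05
eef_pos: [0.5295, 0.236, 0.1168]
orientation: [[-0.992, -0.129, -0.001], [-0.129, 0.992, -0.0], [0.001, -0.0, -1.0]]
contact_force: [-0.2, -0.7, 0.8]
finger_gap: 0.0349
```

Run:
```python
from cell import bot
import cv2,numpy as np
from h import *
o=bot.get_obs()
for k in ("time","eef_pos","orientation","contact_force","finger_gap","qvel"): print(k,np.round(o[k],4).tolist())
p=bot.read_camera("wrist")
cv2.imwrite("pics/w3.png",p["pixels"]);np.savez("w3.npz",K=p["camera_matrix"],H=p["hand_eye"],p=o["eef_pos"],R=o["orientation"])
q=bot.read_camera("scene");cv2.imwrite("pics/s3.png",q["pixels"])
im=q["pixels"].copy()
cv2.imwrite("pics/s3c.png",cv2.resize(im[80:230,180:340],None,fx=4,fy=4,interpolation=cv2.INTER_CUBIC))
R,pp=o["orientation"],o["eef_pos"];g=o["finger_gap"]/2
for x in (.0095,-.0095):
  for y in (-g-.015,-g,g,g+.015):
    P=pp+R@np.array([x,y,.008]);print(x,round(y,4),"scene crop",((proj(P,*CAM["scene"])[0]-[180,80])*4).round(),"wrist",proj(P,*wcam("w3.npz"))[0].round())
```

```text
time 4.05
eef_pos [0.5295, 0.236, 0.1168]
orientation [[-0.9916, -0.1293, -0.0007], [-0.1293, 0.9916, -0.0002], [0.0007, -0.0001, -1.0]]
contact_force [-0.2496, -0.7149, 0.7822]
finger_gap 0.0349
qvel [0.0006, -0.0031, -0.0009, -0.0018, 0.0009, 0.0011, -0.0]
0.0095 -0.0325 scene crop [340. 315.] wrist [261. 209.]
0.0095 -0.0175 scene crop [314. 304.] wrist [286. 209.]
0.0095 0.0175 scene crop [254. 280.] wrist [344. 209.]
0.0095 0.0325 scene crop [228. 270.] wrist [368. 209.]
-0.0095 -0.0325 scene crop [362. 290.] wrist [263. 238.]
-0.0095 -0.0175 scene crop [335. 280.] wrist [287. 238.]
-0.0095 0.0175 scene crop [275. 256.] wrist [343. 238.]
-0.0095 0.0325 scene crop [250. 246.] wrist [367. 238.]
```

View pics/s3c.png

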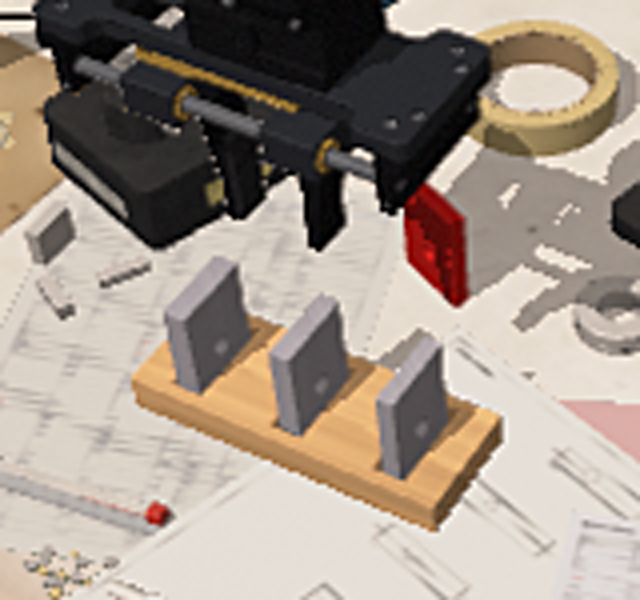

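View pics/w3.png

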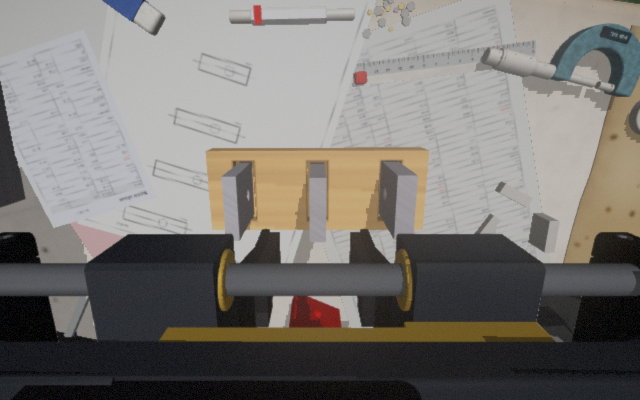

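Run:
```python
from h import *
import cv2
im=cv2.imread("pics/w3.png");cv2.imwrite("pics/w3c.png",cv2.resize(im[140:260,200:440],None,fx=3.3,fy=3.3,interpolation=cv2.INTER_CUBIC))
d=np.load("w3.npz")
def tri(us,uw):
    r=lambda P:np.r_[proj(P,*CAM["scene"])[0]-us,proj(P,*wcam("w3.npz"))[0]-uw]
    s=least_squares(r,[.53,.22,.12]);return s.x.round(4),(d["R"].T@(s.x-d["p"])).round(4),s.fun.round(1)
print(tri((257,140.75),(280,232)))
print(tri((180+240/4,80+218/4),(350,232)))
```

```text
(array([0.5225, 0.2176, 0.1479]), array([ 0.0094, -0.0174, -0.0311]), array([-0.6,  0.5, -0.1,  0.2]))
(array([0.5165, 0.2516, 0.1513]), array([ 0.0109,  0.0172, -0.0345]), array([ 0.3, -0.2,  0.1, -0.1]))
```

View pics/w3c.png

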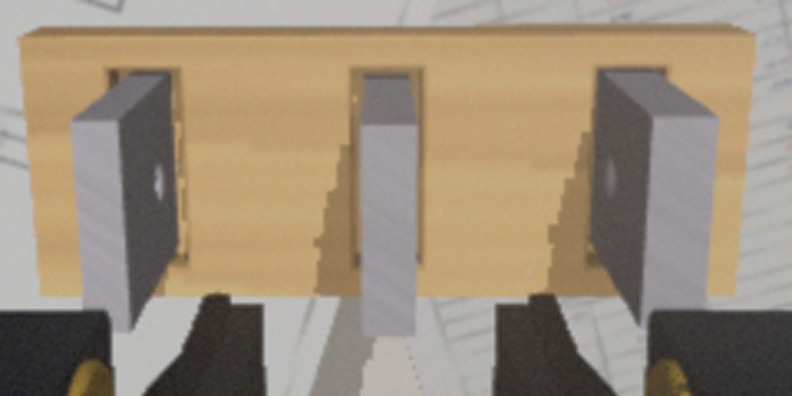

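Run:
```python
from h import *
c=wcam("w3.npz");d=np.load("w3.npz")
for uv in [(362,122),(415,122),(415,335),(362,335)]:
    P=ray((np.array(uv)+.5)/3.3-.5+[200,140],.074,*c)[0];print(P.round(4),(d["R"].T@(P-d["p"])).round(4))
```

```text
[0.5083 0.2293 0.074 ] [ 0.0219 -0.0038  0.0428]
[0.5069 0.2404 0.074 ] [0.0219 0.0073 0.0428]
[0.5544 0.247  0.074 ] [-0.0261  0.0077  0.0427]
[0.556  0.2354 0.074 ] [-0.0261 -0.004   0.0427]
```

{"fn": "jog_arm", "kwargs": {"targets": "-0.2 -2 2 20 0 0 0; -0.2 -2 2 55 0 0 0; -0.2 -2 2 75 0 0 0; -0.2 -2 2 82 0 0 0; -1 -2 2 82 0 0 0; -1 -2 2 82 0 0 0; -1 -2 2 82 0 0 0; -1 -2 2 82 0 0 0", "squeeze": 6}}

```text
time: 5.15
eef_pos: [0.5323, 0.2384, 0.0361]
orientation: [[-0.992, -0.129, 0.002], [-0.129, 0.992, 0.001], [-0.002, 0.001, -1.0]]
contact_force: [0.4, 0.1, 2.1]
finger_gap: 0.0117
```

```bash
cat > look.py <<'E'
import sys
from cell import bot
import cv2,numpy as np
from h import *
n=sys.argv[1]
o=bot.get_obs()
for k in ("time","eef_pos","orientation","contact_force","ft_torque","finger_gap"): print(k,np.round(o[k],4).tolist())
for c in sys.argv[2:]:
    p=bot.read_camera(c); cv2.imwrite(f"pics/{c}{n}.png",p["pixels"])
    if c=="wrist": np.savez(f"w{n}.npz",K=p["camera_matrix"],H=p["hand_eye"],p=o["eef_pos"],R=o["orientation"])
o=bot.get_obs();print(o["time"],np.round(o["eef_pos"],4),np.round(o["finger_gap"],5))
E
cat > crop.py <<'E'
import sys,cv2
a=sys.argv; im=cv2.imread(a[1]);x,y,w,h=map(int,a[3:7]);k=float(a[7])
cv2.imwrite(a[2],cv2.resize(im[y:y+h,x:x+w],None,fx=k,fy=k,interpolation=cv2.INTER_CUBIC))
E
python3 look.py 4 wrist
```

```text
time 5.15
eef_pos [0.5323, 0.2384, 0.0361]
orientation [[-0.9917, -0.1289, 0.0015], [-0.1289, 0.9917, 0.001], [-0.0016, 0.0008, -1.0]]
contact_force [0.4469, 0.0858, 2.1001]
ft_torque [-0.0501, 0.0369, 0.0135]
finger_gap 0.0117
5.2 [0.5323 0.2384 0.0361] 0.01173
```

View pics/wrist4.png

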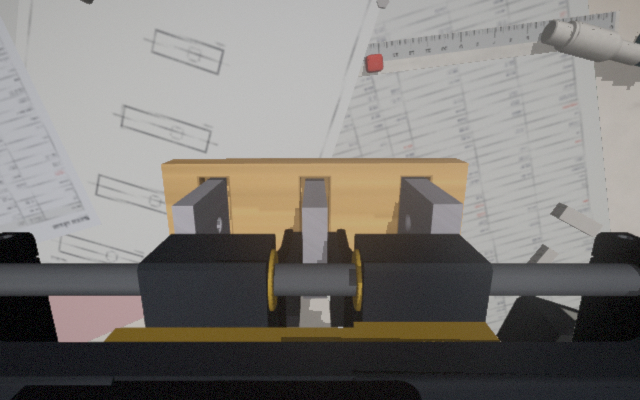

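{"fn": "jog_arm", "kwargs": {"targets": "-0.5 0 0 0 0 0 0; -0.5 0 0 0 0 0 0; -0.5 0 0 2 0 0 0; -0.5 0 0 4 0 0 0; -0.5 0 0 6 0 0 0; -0.5 0 0 7 0 0 0; -0.5 0 0 8 0 0 0; -0.5 0 0 9 0 0 0"}}

```text
time: 6.2
eef_pos: [0.5316, 0.2381, 0.0262]
orientation: [[-0.992, -0.129, 0.0], [-0.129, 0.992, 0.0], [-0.0, 0.0, -1.0]]
contact_force: [-0.5, 0.2, 0.4]
finger_gap: 0.0218
```

```bash
python3 look.py 5 scene; python3 crop.py pics/scene5.png pics/s5c.png 180 80 160 150 4
```

```text
time 6.2
eef_pos [0.5316, 0.2381, 0.0262]
orientation [[-0.9917, -0.1288, 0.0001], [-0.1288, 0.9917, 0.0001], [-0.0001, 0.0001, -1.0]]
contact_force [-0.476, 0.2008, 0.3523]
ft_torque [-0.0067, -0.0053, 0.0103]
finger_gap 0.0218
6.25 [0.5316 0.238  0.026 ] 0.02169
```

View pics/s5c.png

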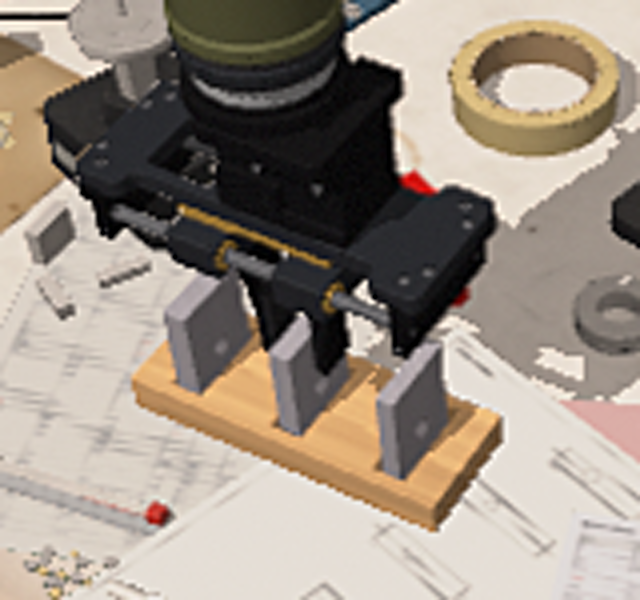

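```bash
python3 - <<'E'
from h import *
p=np.array([.5316,.238,.026]);R=np.array([[-.9917,-.1288,0],[-.1288,.9917,0],[0,0,-1]])
for zt in (-.033,-.028,-.023,-.018):
  for x,y in ((.0095,-.0109),(.0095,-.019),(-.0095,-.0109),(-.0095,-.019)):
    print(zt,x,y,((proj(p+R@[x,y,zt],*CAM["scene"])[0]-[180,80])*4).round())
E
python3 crop.py pics/scene5.png pics/s5d.png 230 140 60 50 12
```

```text
-0.033 0.0095 -0.0109 [313. 365.]
-0.033 0.0095 -0.019 [326. 371.]
-0.033 -0.0095 -0.0109 [333. 341.]
-0.033 -0.0095 -0.019 [347. 346.]
-0.028 0.0095 -0.0109 [314. 372.]
-0.028 0.0095 -0.019 [327. 377.]
-0.028 -0.0095 -0.0109 [334. 348.]
-0.028 -0.0095 -0.019 [347. 353.]
-0.023 0.0095 -0.0109 [315. 378.]
-0.023 0.0095 -0.019 [328. 384.]
-0.023 -0.0095 -0.0109 [335. 354.]
-0.023 -0.0095 -0.019 [348. 360.]
-0.018 0.0095 -0.0109 [316. 385.]
-0.018 0.0095 -0.019 [329. 391.]
-0.018 -0.0095 -0.0109 [336. 361.]
-0.018 -0.0095 -0.019 [349. 366.]
```

View pics/s5d.png

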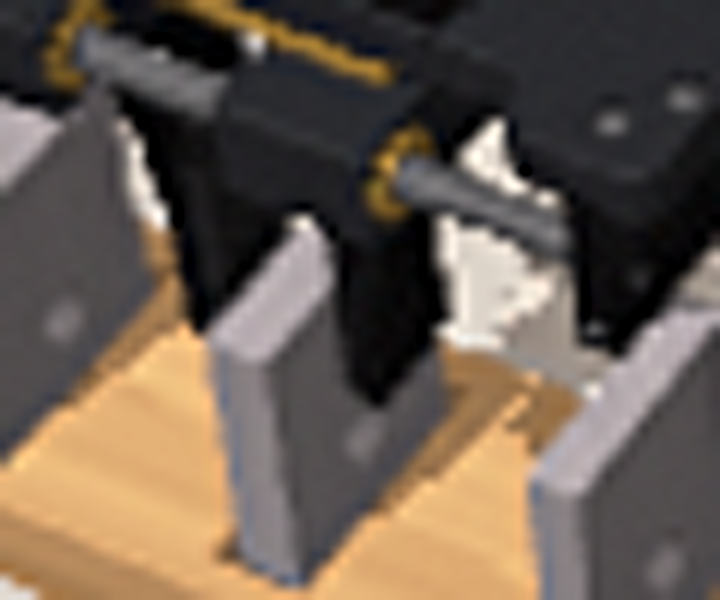

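{"fn": "jog_arm", "kwargs": {"targets": "-0.5 0 0 2 0 0 0; -0.5 0 0 4 0 0 0; -0.5 0 0 6 0 0 0; -0.5 0 0 6 0 0 0; -1 0 0 6 0 0 0; -1 0 0 6 0 0 0; -1 0 0 6 0 0 0; -1 0 0 6 0 0 0", "squeeze": 25}}

```text
time: 7.25
eef_pos: [0.5317, 0.2381, 0.0203]
orientation: [[-0.992, -0.129, 0.0], [-0.129, 0.992, 0.0], [-0.0, 0.0, -1.0]]
contact_force: [0.2, 0.3, 0.4]
finger_gap: 0.0113
```

```bash
python3 look.py 6 wrist; python3 crop.py pics/wrist6.png pics/w6c.png 240 150 160 100 4.5
```

```text
time 7.25
eef_pos [0.5317, 0.2381, 0.0203]
orientation [[-0.9917, -0.1288, 0.0002], [-0.1288, 0.9917, 0.0002], [-0.0002, 0.0002, -1.0]]
contact_force [0.1884, 0.2894, 0.3942]
ft_torque [0.0027, 0.0295, 0.0175]
finger_gap 0.0113
7.3 [0.5317 0.2381 0.0203] 0.0117
```

View pics/w6c.png

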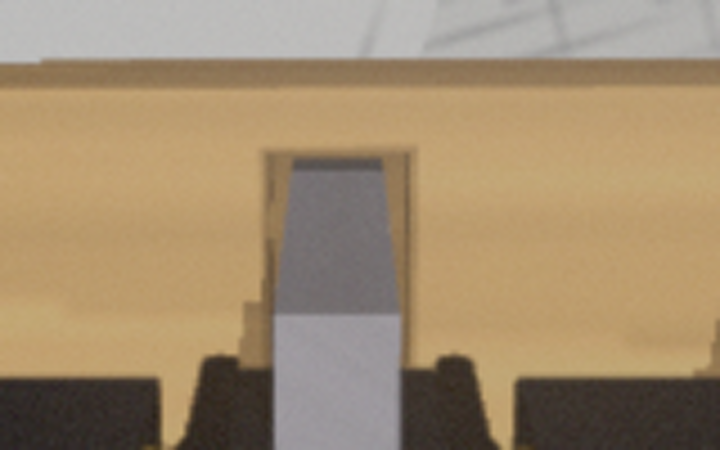

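Run:
```python
from h import *
c=wcam("w6.npz");d=np.load("w6.npz")
for uv,z in [((273,315),.074),((401,315),.074),((291,170),.022),((384,170),.022)]:
    P=ray((np.array(uv)+.5)/4.5-.5+[240,150],z,*c)[0];print(P.round(4),(d["R"].T@(P-d["p"])).round(4))
# target over jig
a=np.radians(5.17); R=d["R"]; p=d["p"]
for xj in (0.,):
    t=np.array([.52895+xj*np.cos(a),-.06096+xj*np.sin(a)]); print(t)
    # plate centre in tool ~(xc,0)
    for z in (.105,.06): print(np.round(R.T@np.array([t[0]-p[0],t[1]-p[1],z-p[2]])*1e3,1))
```

```text
[0.5088 0.2289 0.074 ] [ 0.0239 -0.0061 -0.0537]
[0.5072 0.2409 0.074 ] [ 0.0239  0.0059 -0.0537]
[0.5075 0.2289 0.022 ] [ 0.0252 -0.006  -0.0017]
[0.506  0.2405 0.022 ] [ 0.0252  0.0057 -0.0017]
[ 0.52895 -0.06096]
[  41.2 -296.2  -84.8]
[  41.2 -296.2  -39.8]
```

{"fn": "jog_arm", "kwargs": {"targets": "-1 0 0 -25 0 0 0; -1 0 0 -60 0 0 0; -1 0 0 -86 0 0 0; -1 10 -40 -86 0 0 2.2; -1 20 -95 -86 0 0 2.2; -1 30 -150 -86 0 0 2.2; -1 41 -205 -86 0 0 2.2; -1 41 -255 -86 0 0 2.2", "squeeze": 25}}

```text
time: 8.3
eef_pos: [0.5224, -0.0222, 0.1057]
orientation: [[-0.996, -0.09, -0.001], [-0.09, 0.996, 0.0], [0.001, 0.0, -1.0]]
contact_force: [0.9, 0.9, -3.3]
finger_gap: 0.0117
```

{"fn": "jog_arm", "kwargs": {"targets": "-1 0 -15 0 0 0 0; -1 0 -30 0 0 0 0; -1 0 -41 0 0 0 0; -1 0 -41 10 0 0 0; -1 0 -41 20 0 0 0; -1 0 -41 25 0 0 0; -1 0 -41 25 0 0 0; -1 0 -41 25 0 0 0", "squeeze": 25}}

```text
time: 9.3
eef_pos: [0.5278, -0.0608, 0.0814]
orientation: [[-0.996, -0.091, 0.0], [-0.091, 0.996, 0.0], [-0.0, 0.0, -1.0]]
contact_force: [-0.8, -0.7, -2.1]
finger_gap: 0.0119
```

```bash
python3 look.py 7 wrist scene; python3 crop.py pics/wrist7.png pics/w7c.png 220 120 200 130 4;python3 crop.py pics/scene7.png pics/s7c.png 330 130 120 140 4
```

```text
time 9.3
eef_pos [0.5278, -0.0608, 0.0814]
orientation [[-0.9958, -0.0911, 0.0005], [-0.0911, 0.9958, 0.0], [-0.0005, 0.0, -1.0]]
contact_force [-0.8465, -0.7122, -2.0602]
ft_torque [-0.0148, -0.0014, 0.0376]
finger_gap 0.0119
9.4 [ 0.5279 -0.0609  0.0816] 0.0119
```

View pics/w7c.png

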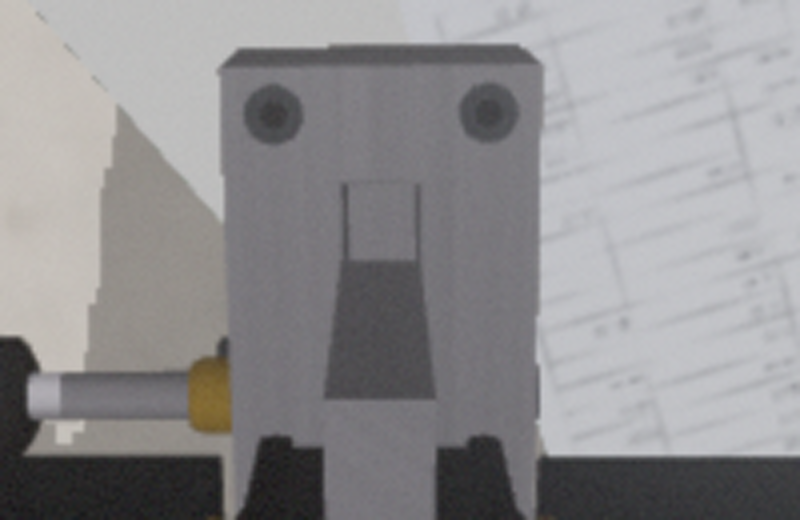

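View pics/s7c.png

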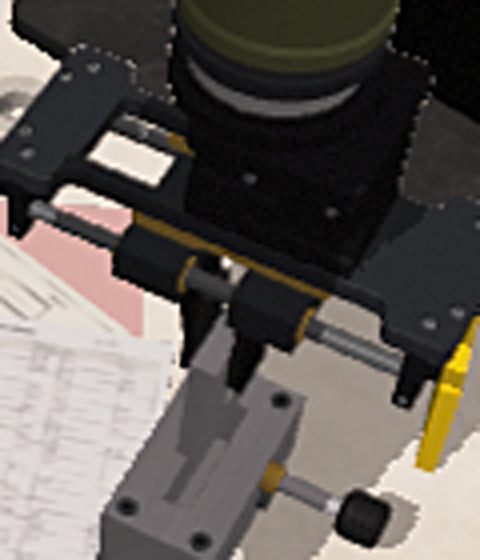

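Run:
```python
from h import *
c=wcam("w7.npz");d=np.load("w7.npz")
def T(uv,z):
    P=ray((np.array(uv)+.5)/4-.5+[220,120],z,*c)[0];return P.round(4),((d["R"].T@(P-d["p"]))*1e3).round(2)
for n,uv,z in [("slotL",(343,183),.042),("slotR",(420,181),.042),("slotL2",(345,255),.042),("slotR2",(420,255),.042),("cornL",(221,69),.042),("cornR",(542,67),.042),("edgeL",(228,440),.042),("edgeR",(538,440),.042),("scrL",(273,113),.042),("scrR",(488,112),.042),("pbL",(342,262),.0712),("pbR",(421,262),.0712),("ptL",(325,400),.1352),("ptR",(435,400),.1352)]: print(n,*T(uv,z))
```

```text
slotL [ 0.4981 -0.07    0.042 ] [30.39 -6.46 39.36]
slotR [ 0.4966 -0.057   0.042 ] [30.74  6.57 39.36]
slotL2 [ 0.5105 -0.0686  0.042 ] [17.88 -6.2  39.36]
slotR2 [ 0.5094 -0.0558  0.042 ] [17.89  6.67 39.36]
cornL [ 0.4809 -0.0917  0.042 ] [ 49.5  -26.54  39.35]
cornR [ 0.4757 -0.0388  0.042 ] [49.84 26.62 39.35]
edgeL [ 0.5461 -0.0865  0.042 ] [-15.94 -27.25  39.38]
edgeR [ 0.5411 -0.0315  0.042 ] [-15.9   27.94  39.38]
scrL [ 0.4874 -0.0826  0.042 ] [ 42.22 -18.07  39.35]
scrR [ 0.4839 -0.0469  0.042 ] [42.4  17.83 39.35]
pbL [ 0.5048 -0.0688  0.0712] [23.63 -5.87 10.16]
pbR [ 0.5037 -0.0569  0.0712] [23.63  6.   10.16]
ptL [ 0.5045 -0.0688  0.1352] [ 23.9   -5.91 -53.84]
ptR [ 0.5034 -0.0572  0.1352] [ 23.91   5.75 -53.84]
```

{"fn": "jog_arm", "kwargs": {"targets": "-1 -1 0.2 6 0 0 -0.2; -1 -1 0.2 14 0 0 -0.2; -1 -1 0.2 21 0 0 -0.2; -1 -1 0.2 26 0 0 -0.2; -1 -1 0.2 27 0 0 -0.2; -1 -1 0.2 27 0 0 -0.2; -1 -1 0.2 27 0 0 -0.2; -1 -1 0.2 27 0 0 -0.2", "squeeze": 25}}

```text
time: 10.4
eef_pos: [0.5287, -0.0606, 0.0544]
orientation: [[-0.996, -0.094, 0.001], [-0.094, 0.996, 0.0], [-0.001, 0.0, -1.0]]
contact_force: [0.5, 0.3, -2.4]
finger_gap: 0.0123
```

```bash
python3 look.py 8 wrist; python3 crop.py pics/wrist8.png pics/w8c.png 250 140 130 100 6
```

```text
time 10.4
eef_pos [0.5287, -0.0606, 0.0544]
orientation [[-0.9956, -0.0941, 0.0005], [-0.0941, 0.9956, 0.0001], [-0.0006, 0.0001, -1.0]]
contact_force [0.4508, 0.3448, -2.4268]
ft_torque [0.0078, 0.025, 0.0395]
finger_gap 0.0123
10.45 [ 0.5287 -0.0606  0.0544] 0.01192
```

View pics/w8c.png

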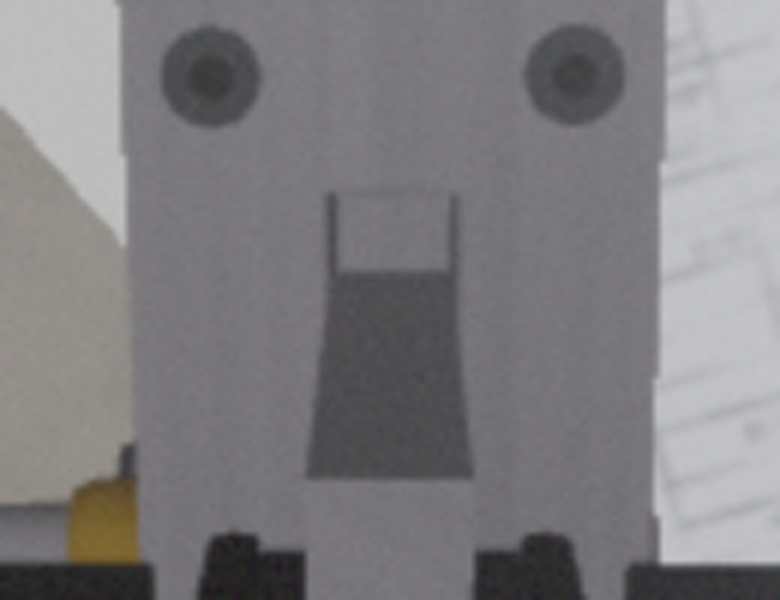

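{"fn": "jog_arm", "kwargs": {"targets": "-1 0 0 1 0 0 0; -1 0 0 2 0 0 0; -1 0 0 3.5 0 0 0; -1 0 0 5 0 0 0; -1 0 0 6.5 0 0 0; -1 0 0 8 0 0 0; -1 0 0 9.5 0 0 0; -1 0 0 11 0 0 0", "squeeze": 25}}

```text
time: 11.45
eef_pos: [0.5285, -0.0606, 0.0431]
orientation: [[-0.996, -0.094, 0.0], [-0.094, 0.996, 0.0], [-0.0, 0.0, -1.0]]
contact_force: [0.4, 1.2, -2.8]
finger_gap: 0.012
```

{"fn": "jog_arm", "kwargs": {"targets": "-1 0 0 2 0 0 0; -1 0 0 4 0 0 0; -1 0 0 6 0 0 0; -1 0 0 8 0 0 0; -1 0 0 9.5 0 0 0; -1 0 0 11 0 0 0; -1 0 0 12.5 0 0 0; -1 0 0 14 0 0 0", "squeeze": 25}}

```text
time: 12.45
eef_pos: [0.5288, -0.0603, 0.0293]
orientation: [[-0.996, -0.094, 0.001], [-0.094, 0.996, 0.001], [-0.001, 0.0, -1.0]]
contact_force: [-0.2, 2.1, 1.1]
finger_gap: 0.012
```

```bash
python3 look.py 9 wrist; python3 crop.py pics/wrist9.png pics/w9c.png 250 140 130 100 6
```

```text
time 12.45
eef_pos [0.5288, -0.0603, 0.0293]
orientation [[-0.9955, -0.0944, 0.0006], [-0.0944, 0.9955, 0.0005], [-0.0006, 0.0004, -1.0]]
contact_force [-0.202, 2.0902, 1.0936]
ft_torque [0.6722, 0.0541, 0.0251]
finger_gap 0.012
12.5 [ 0.5287 -0.0603  0.0291] 0.01206
```

View pics/w9c.png

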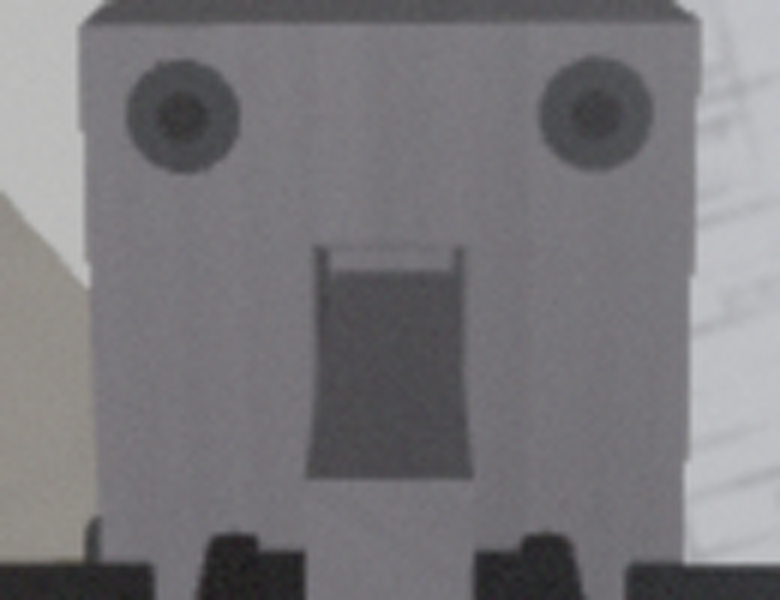

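{"fn": "jog_arm", "kwargs": {"targets": "-1 0 0 1.5 0 0 0; -1 0 0 3 0 0 0; -1 0 0 4.5 0 0 0; -1 0 0 6 0 0 0; -1 0 0 7 0 0 0; -1 0 0 8 0 0 0; -1 0 0 8.7 0 0 0; -1 0 0 8.7 0 0 0", "squeeze": 25}}

```text
time: 13.5
eef_pos: [0.5284, -0.0606, 0.0203]
orientation: [[-0.996, -0.094, -0.0], [-0.094, 0.996, 0.0], [0.0, 0.0, -1.0]]
contact_force: [-0.7, 3.2, -2.0]
finger_gap: 0.0117
```

{"fn": "jog_arm", "kwargs": {"targets": "-1 0 0 0.5 0 0 0; -1 0 0 1 0 0 0; -1 -1 0 1 0 0 0; -1 -2 0 1 0 0 0; -1 -3 0 1 0 0 0; -1 -4 0 1 0 0 0; -1 -5 0 1 0 0 0; -1 -6 0 1 0 0 0", "squeeze": 25}}

```text
time: 14.5
eef_pos: [0.5307, -0.0604, 0.0206]
orientation: [[-0.996, -0.094, -0.008], [-0.094, 0.996, 0.001], [0.008, 0.002, -1.0]]
contact_force: [-14.2, 3.2, 19.3]
finger_gap: 0.0121
```

```bash
python3 look.py 10 wrist; python3 crop.py pics/wrist10.png pics/w10c.png 250 140 130 100 6
```

```text
time 14.5
eef_pos [0.5307, -0.0604, 0.0206]
orientation [[-0.9956, -0.0937, -0.008], [-0.0937, 0.9956, 0.0013], [0.0078, 0.002, -1.0]]
contact_force [-14.1815, 3.177, 19.295]
ft_torque [0.8519, 3.3809, 0.1165]
finger_gap 0.0121
14.55 [ 0.5309 -0.0604  0.0207] 0.01154
```

View pics/w10c.png

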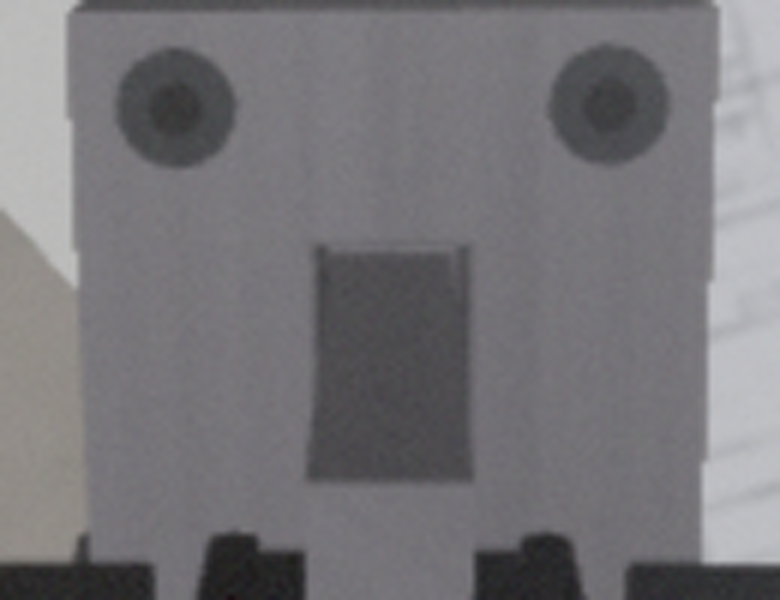

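{"fn": "jog_arm", "kwargs": {"targets": "-1 0 0 -0.5 0 0 0; -1 0 0 -1 0 0 0; -1 0 0 -1 0 0 0; -1 0 0 -1 0 0 0; -1 -0.5 0 -1 0 0 0; -1 -1 0 -1 0 0 0; -1 -1 0 -1 0 0 0; -1 -1 0 -1 0 0 0", "squeeze": 25}}

```text
time: 15.55
eef_pos: [0.5317, -0.0603, 0.0209]
orientation: [[-0.996, -0.094, -0.008], [-0.094, 0.996, 0.001], [0.008, 0.002, -1.0]]
contact_force: [-11.6, 2.7, 12.7]
finger_gap: 0.0119
```

```bash
python3 look.py 11 wrist; python3 crop.py pics/wrist11.png pics/w11c.png 250 140 130 100 6;  python3 - <<'E'
from h import *
for f,pts in (("w10.npz",[("slot",(390,246),.042),("ptop",(390,480),.0743),("corner",(395,8),.042),("scr",(175,107),.042),("scr",(609,105),.042)]),):
    c=wcam(f);d=np.load(f)
    for n,uv,z in pts:
        P=ray((np.array(uv)+.5)/6-.5+[250,140],z,*c)[0];print(n,P.round(4),((d["R"].T@(P-d["p"]))*1e3).round(2))
E
```

```text
time 15.55
eef_pos [0.5317, -0.0603, 0.0209]
orientation [[-0.9956, -0.0936, -0.0077], [-0.0936, 0.9956, 0.001], [0.0076, 0.0017, -1.0]]
contact_force [-11.6327, 2.6749, 12.7426]
ft_torque [0.7933, 2.8882, 0.0118]
finger_gap 0.0119
15.6 [ 0.5317 -0.0603  0.0209] 0.01162
slot [ 0.4975 -0.0637  0.042 ] [ 33.47  -0.14 -21.09]
ptop [ 0.5074 -0.0628  0.0743] [ 23.8   -0.1  -53.47]
corner [ 0.4776 -0.0652  0.042 ] [ 53.44   0.26 -20.94]
scr [ 0.4875 -0.0826  0.042 ] [ 45.27 -18.01 -21.04]
scr [ 0.4839 -0.0467  0.042 ] [ 45.44  18.05 -20.96]
```

View pics/w11c.png

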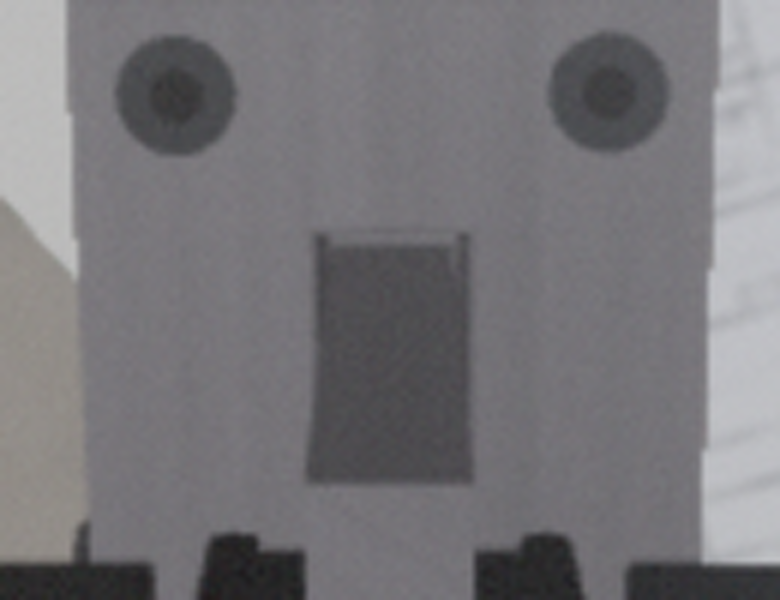

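{"fn": "jog_arm", "kwargs": {"targets": "-1 0 0 -0.7 0 0 0; -1 0 0 -1.5 0 0 0; -1 -0.5 0 -1.5 0 0 0; -1 -1 0 -1.5 0 0 0; -1 -1.5 0 -1.5 0 0 0; -1 -2 0 -1.5 0 0 0; -1 -2 0 -1.5 0 0 0; -1 -2 0 -1.5 0 0 0", "squeeze": 25}}

```text
time: 16.6
eef_pos: [0.5375, -0.0597, 0.0219]
orientation: [[-0.996, -0.094, 0.0], [-0.094, 0.996, 0.0], [-0.0, 0.0, -1.0]]
contact_force: [-1.8, 3.2, -5.2]
finger_gap: 0.0117
```

{"fn": "jog_arm", "kwargs": {"targets": "-1 -0.5 0 0.5 0 0 0; -1 -1 0 1 0 0 0; -1 -1 0 1.5 0 0 0; -1 -1 0 2 0 0 0; -1 -1.5 0 2.3 0 0 0; -1 -2 0 2.3 0 0 0; -1 -2 0 2.3 0 0 0; -1 -2 0 2.3 0 0 0", "squeeze": 25}}

```text
time: 17.6
eef_pos: [0.539, -0.0596, 0.0208]
orientation: [[-0.996, -0.094, -0.001], [-0.094, 0.996, 0.001], [0.001, 0.001, -1.0]]
contact_force: [-7.0, 3.9, 8.2]
finger_gap: 0.0115
```

```bash
python3 look.py 12 wrist; python3 crop.py pics/wrist12.png pics/w12c.png 250 120 130 100 6
```

```text
time 17.6
eef_pos [0.539, -0.0596, 0.0208]
orientation [[-0.9956, -0.094, -0.001], [-0.094, 0.9956, 0.0008], [0.0009, 0.0009, -1.0]]
contact_force [-7.0052, 3.8549, 8.1887]
ft_torque [1.0104, 1.6743, 0.0561]
finger_gap 0.0115
17.65 [ 0.539  -0.0596  0.0208] 0.01166
```

View pics/w12c.png

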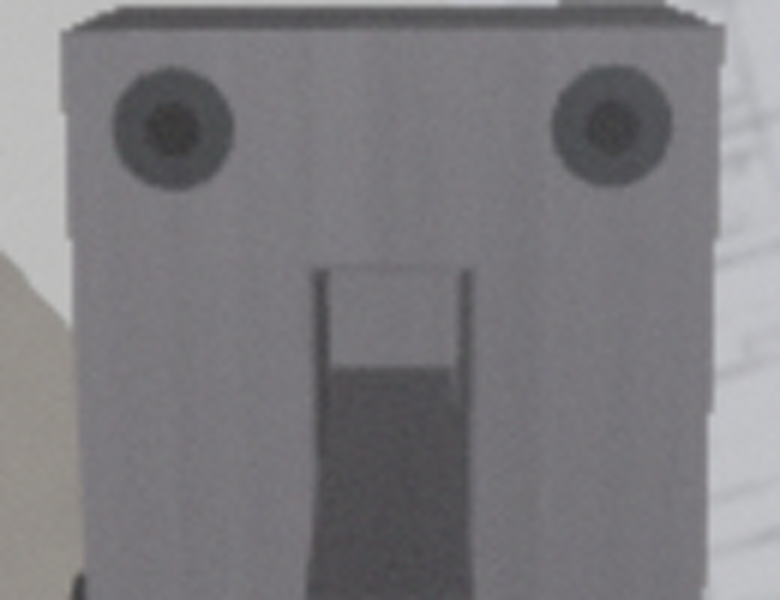

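```bash
python3 crop.py pics/wrist12.png pics/w12d.png 250 120 130 130 4.5
python3 - <<'E'
from h import *
c=wcam("w12.npz");d=np.load("w12.npz")
for n,uv,z in [("slot",(390,268),.042),("corner",(395,30),.042),("scr",(173,128),.042),("scr",(611,125),.042),("pbot",(390,370),.0103)]:
        P=ray((np.array(uv)+.5)/6-.5+[250,120],z,*c)[0];print(n,P.round(4),((d["R"].T@(P-d["p"]))*1e3).round(2))
E
```

```text
slot [ 0.4973 -0.0637  0.042 ] [ 41.86  -0.14 -21.15]
corner [ 0.4779 -0.0651  0.042 ] [ 61.34   0.26 -21.13]
scr [ 0.4875 -0.0825  0.042 ] [ 53.46 -17.94 -21.16]
scr [ 0.4838 -0.0468  0.042 ] [ 53.71  17.97 -21.13]
pbot [ 0.5132 -0.0622  0.0103] [25.93 -0.18 10.53]
```

View pics/w12d.png

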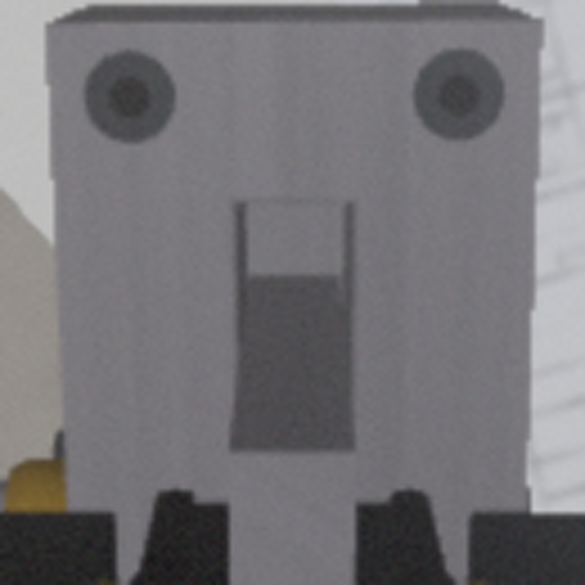

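{"fn": "jog_arm", "kwargs": {"targets": "-0.5 0 0 0 0 0 0; -0.5 0 0 0 0 0 0; -0.5 0 0 0 0 0 0; -0.5 0 0 -10 0 0 0; -0.5 0 0 -30 0 0 0; -0.5 0 0 -60 0 0 0; -0.5 0 0 -60 0 0 0; -0.5 0 0 -60 0 0 0"}}

```text
time: 18.65
eef_pos: [0.5393, -0.0596, 0.0795]
orientation: [[-0.996, -0.094, -0.0], [-0.094, 0.996, 0.0], [-0.0, 0.0, -1.0]]
contact_force: [0.8, 0.4, -0.0]
finger_gap: 0.0218
```

```bash
python3 look.py 13 wrist scene; python3 crop.py pics/wrist13.png pics/w13c.png 220 120 200 130 4;python3 crop.py pics/scene13.png pics/s13c.png 330 170 120 120 5
```

```text
time 18.65
eef_pos [0.5393, -0.0596, 0.0795]
orientation [[-0.9956, -0.0942, -0.0], [-0.0942, 0.9956, 0.0001], [-0.0, 0.0001, -1.0]]
contact_force [0.7885, 0.4306, -0.0226]
ft_torque [0.0497, 0.0449, -0.0366]
finger_gap 0.0218
18.75 [ 0.5387 -0.0596  0.0788] 0.02154
```

View pics/w13c.png

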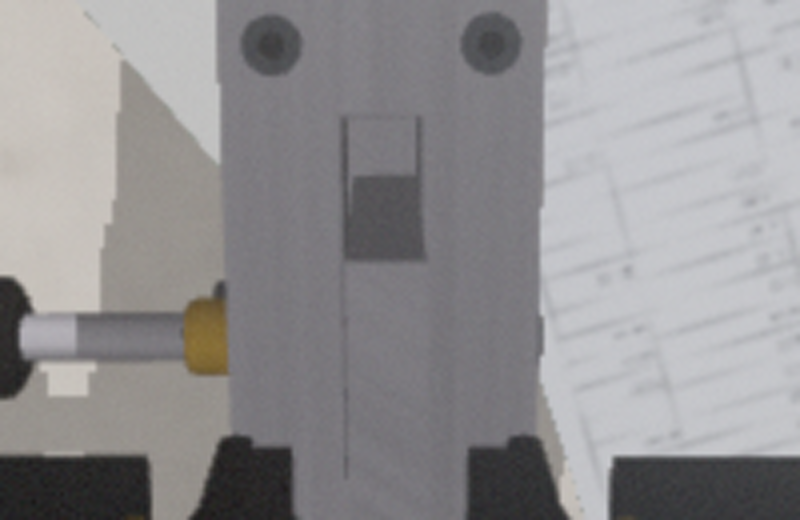

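View pics/s13c.png

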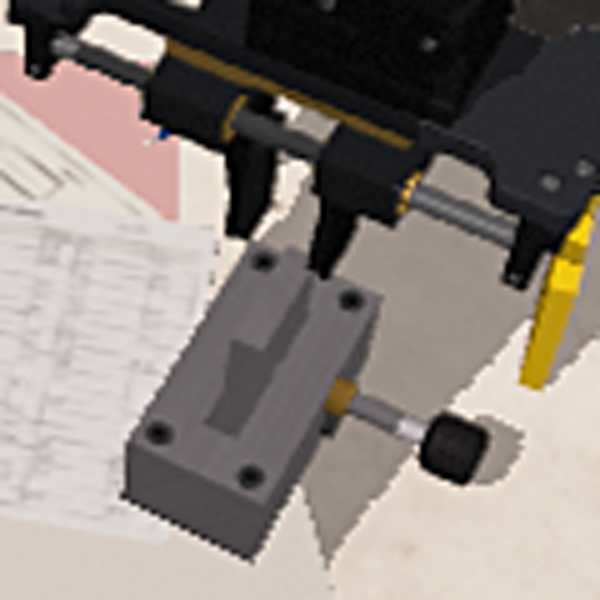

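Run:
```python
from h import *
for n,uv,z in [("yel base",(437,247),0),("yel base R",(330+548/5,170+383/5),0),("knob",(330+453/5,170+448/5),.034)]:
    print(n,ray(uv,z,*CAM["scene"])[0].round(4))
t=cv2.imread("pics/top0.png");cv2.imwrite("pics/t0y.png",cv2.resize(t[140:220,400:470],None,fx=7,fy=7,interpolation=cv2.INTER_CUBIC))
d=np.load("w13.npz");p=np.array([.539,-.0596,.079]);R=d["R"]
for z in (.079,.0,): print((R.T@(np.array([.5479,-.1723,z])-p)*1e3).round(1))
c=wcam("w13.npz")
for n,uv,z in [("slot",(382,116),.042),("plate near top",(386,262),.074),("bot",(386,177),.01),("shaft bottom edge axis",(100,338),.034),("scrL",(271,45),.042),("scrR",(491,43),.042)]:
    P=ray((np.array(uv)+.5)/4-.5+[220,120],z,*c)[0];a=np.radians(5.4);q=P[:2]-[.5293,-.0605];print(n,P.round(4),"jig",(1e3*np.array([q@[np.cos(a),np.sin(a)],q@[-np.sin(a),np.cos(a)]])).round(1))
```

```text
yel base [ 0.6108 -0.1414  0.    ]
yel base R [ 0.6146 -0.1451  0.    ]
knob [ 0.5451 -0.1348  0.034 ]
[   1.8 -113.    -0. ]
[   1.8 -113.    79. ]
slot [ 0.4975 -0.0634  0.042 ] jig [-31.9   0.1]
plate near top [ 0.5146 -0.0612  0.074 ] jig [-14.7   0.7]
bot [ 0.5132 -0.0611  0.01  ] jig [-16.1   0.9]
shaft bottom edge axis [ 0.5429 -0.1098  0.034 ] jig [  8.9 -50.4]
scrL [ 0.4877 -0.0826  0.042 ] jig [-43.5 -18.1]
scrR [ 0.4839 -0.0468  0.042 ] jig [-43.9  17.9]
```

View pics/t0y.png

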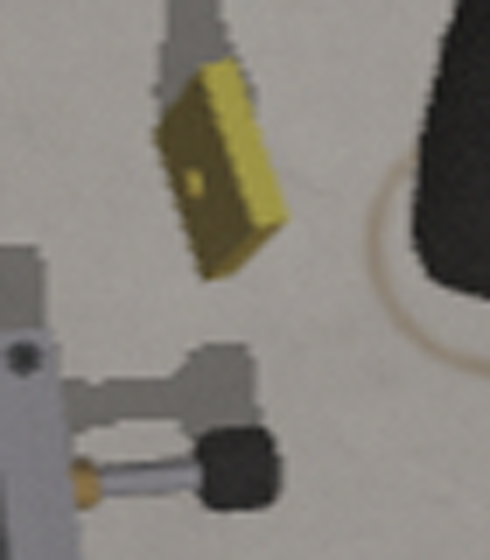

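```bash
python3 crop.py pics/scene13.png pics/s13d.png 330 150 130 100 6
python3 - <<'E'
from h import *
d=np.load("w13.npz");p=np.array([.539,-.0596,.079]);R=d["R"]
for y in (-.095,-.085,.095,.085):
  for z in (-.03,-.05,-.062,-.075,-.09):
    print(y,z,[((proj(p+R@[x,y,z],*CAM["scene"])[0]-[330,150])*6).round().tolist() for x in (.0375,.01,0,-.0375)])
E
```

```text
-0.095 -0.03 [[604.0, 640.0], [642.0, 566.0], [655.0, 540.0], [703.0, 446.0]]
-0.095 -0.05 [[618.0, 599.0], [656.0, 525.0], [669.0, 499.0], [718.0, 404.0]]
-0.095 -0.062 [[626.0, 574.0], [664.0, 499.0], [678.0, 473.0], [727.0, 378.0]]
-0.095 -0.075 [[636.0, 546.0], [674.0, 471.0], [688.0, 444.0], [737.0, 348.0]]
-0.095 -0.09 [[647.0, 512.0], [686.0, 437.0], [699.0, 410.0], [749.0, 314.0]]
-0.085 -0.03 [[570.0, 624.0], [608.0, 551.0], [621.0, 526.0], [670.0, 432.0]]
-0.085 -0.05 [[582.0, 583.0], [621.0, 510.0], [635.0, 484.0], [684.0, 389.0]]
-0.085 -0.062 [[590.0, 558.0], [629.0, 484.0], [643.0, 458.0], [693.0, 363.0]]
-0.085 -0.075 [[599.0, 530.0], [638.0, 455.0], [652.0, 429.0], [702.0, 334.0]]
-0.085 -0.09 [[610.0, 496.0], [649.0, 421.0], [663.0, 395.0], [714.0, 299.0]]
0.095 -0.03 [[-7.0, 361.0], [38.0, 298.0], [55.0, 275.0], [114.0, 194.0]]
0.095 -0.05 [[-6.0, 318.0], [40.0, 254.0], [57.0, 232.0], [117.0, 150.0]]
0.095 -0.062 [[-6.0, 291.0], [41.0, 228.0], [58.0, 205.0], [119.0, 123.0]]
0.095 -0.075 [[-5.0, 262.0], [43.0, 198.0], [59.0, 175.0], [121.0, 93.0]]
0.095 -0.09 [[-4.0, 227.0], [44.0, 163.0], [61.0, 140.0], [123.0, 57.0]]
0.085 -0.03 [[23.0, 375.0], [68.0, 311.0], [84.0, 288.0], [143.0, 206.0]]
0.085 -0.05 [[24.0, 332.0], [70.0, 268.0], [87.0, 245.0], [146.0, 162.0]]
0.085 -0.062 [[25.0, 305.0], [72.0, 241.0], [88.0, 218.0], [149.0, 135.0]]
0.085 -0.075 [[26.0, 276.0], [73.0, 211.0], [90.0, 188.0], [151.0, 105.0]]
0.085 -0.09 [[27.0, 241.0], [75.0, 176.0], [92.0, 153.0], [154.0, 70.0]]
```

View pics/s13d.png

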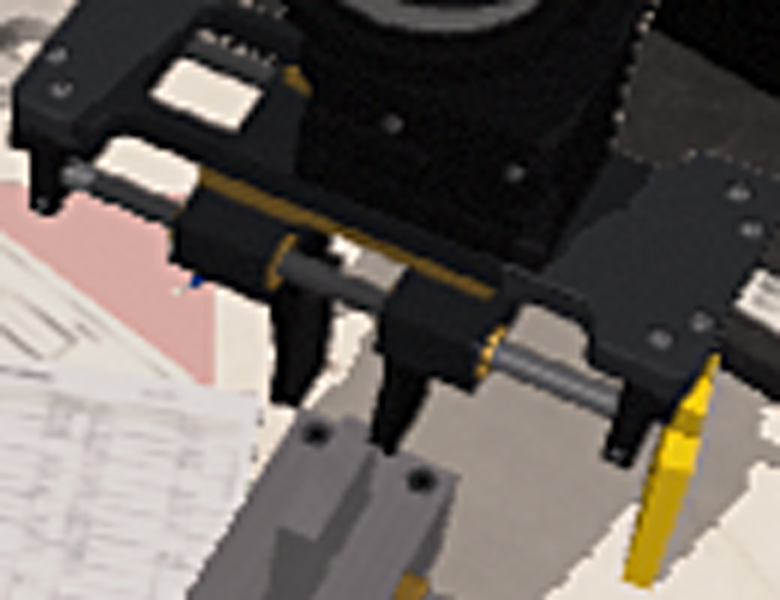

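{"fn": "jog_arm", "kwargs": {"targets": "-1 0 -30 0 0 0 0; -1 2 -65 0 0 0 0; -1 2 -100 0 0 0 0; -1 2 -115 0 0 0 0; -1 2 -115 20 0 0 0; -1 2 -115 35 0 0 0; -1 2 -115 40 0 0 0; -1 2 -115 40 0 0 0", "squeeze": 15}}

```text
time: 19.75
eef_pos: [0.5482, -0.1737, 0.0393]
orientation: [[-0.995, -0.095, -0.001], [-0.095, 0.995, 0.0], [0.001, 0.0, -1.0]]
contact_force: [0.2, -1.3, 1.0]
finger_gap: 0.0006
```

```bash
python3 look.py 14 wrist scene; python3 crop.py pics/wrist14.png pics/w14c.png 240 100 200 160 4;python3 crop.py pics/scene14.png pics/s14c.png 340 160 120 120 5
```

```text
time 19.75
eef_pos [0.5482, -0.1737, 0.0393]
orientation [[-0.9955, -0.095, -0.0007], [-0.095, 0.9955, 0.0003], [0.0007, 0.0003, -1.0]]
contact_force [0.2158, -1.277, 1.004]
ft_torque [0.0305, 0.0136, 0.0137]
finger_gap 0.0006
19.85 [ 0.5488 -0.1741  0.0402] 0.00034
```

View pics/w14c.png

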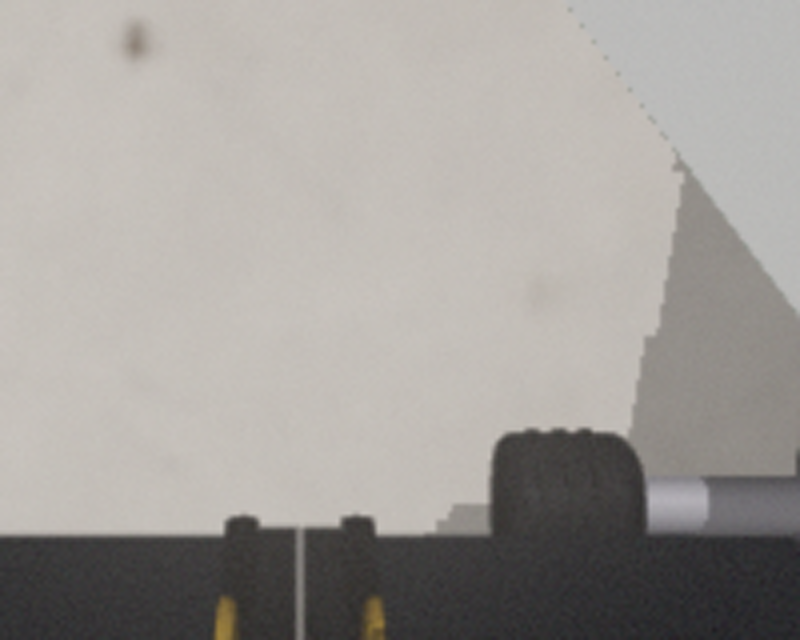

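View pics/s14c.png

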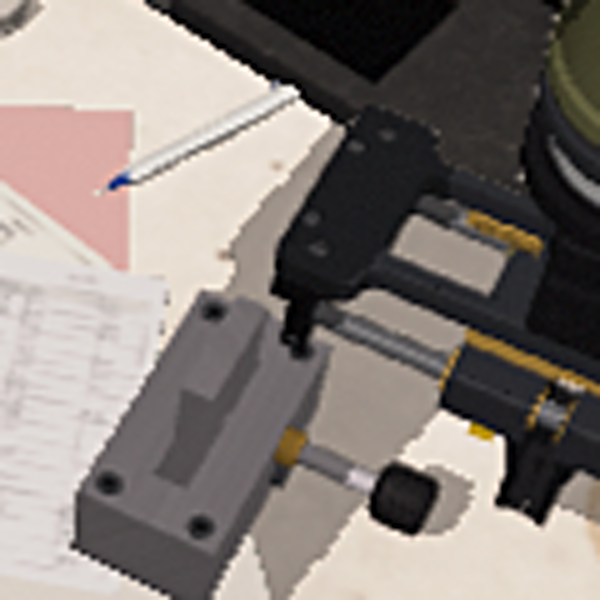

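{"fn": "jog_arm", "kwargs": {"targets": "-1 0 0 12 0 0 0; -1 0 0 24 0 0 0; -1 0 0 34 0 0 0; -1 0 0 40 0 0 0; -1 0 0 40 0 0 0; -1 0 3 40 0 0 0; -1 0 6 40 0 0 0; -1 0 8 40 0 0 0", "squeeze": 15}}

```text
time: 20.85
eef_pos: [0.5478, -0.1659, 0.0]
orientation: [[-0.996, -0.095, 0.001], [-0.095, 0.996, 0.0], [-0.001, 0.0, -1.0]]
contact_force: [0.1, -1.1, -0.5]
finger_gap: 0.0005
```

```bash
python3 look.py 15 scene wrist; python3 crop.py pics/wrist15.png pics/w15c.png 260 140 180 130 4;python3 crop.py pics/scene15.png pics/s15c.png 340 160 120 120 5
```

```text
time 20.85
eef_pos [0.5478, -0.1659, 0.0]
orientation [[-0.9955, -0.0946, 0.0007], [-0.0946, 0.9955, 0.0002], [-0.0007, 0.0002, -1.0]]
contact_force [0.0897, -1.1017, -0.4858]
ft_torque [-0.006, 0.0111, -0.0395]
finger_gap 0.0005
20.95 [ 5.478e-01 -1.658e-01 -1.000e-04] 0.00041
```

View pics/w15c.png

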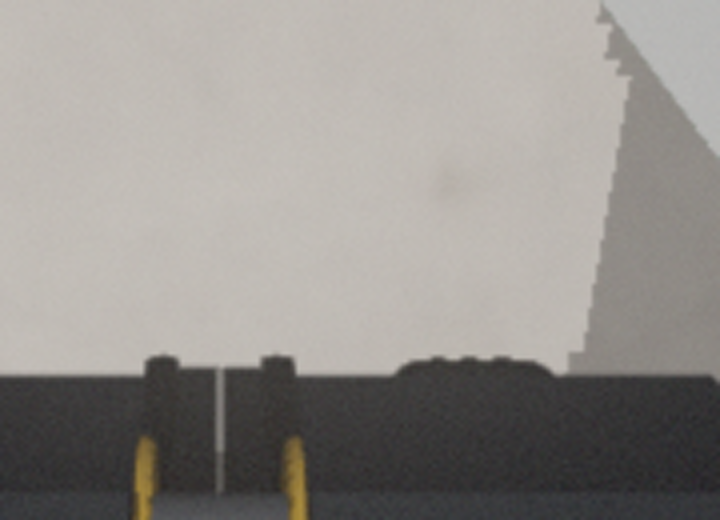

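View pics/s15c.png

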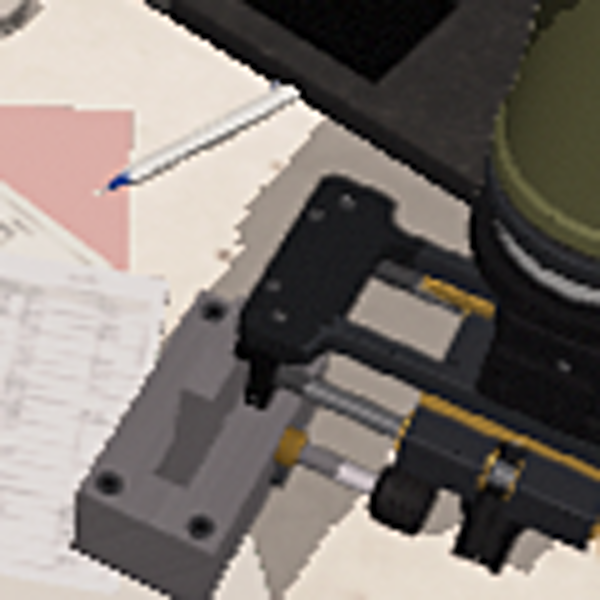

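```bash
python3 crop.py pics/wrist15.png pics/w15t.png 540 200 100 120 6
python3 - <<'E'
from h import *
d=np.load("w15.npz");H=d["H"];c=(d["K"],H[:3,3],H[:3,:3])
for us in ((391.6,241),):
  for uw in ((592,232),(600,232),(620,232)):
    r=lambda t:np.r_[proj(d["p"]+d["R"]@t,*CAM["scene"])[0]-us,proj(t,*c)[0]-uw]
    s=least_squares(r,[.03,.085,-.09]);print(uw,s.x.round(4),s.fun.round(1))
E
```

```text
(592, 232) [ 0.0357  0.0804 -0.0988] [-0.1  1.2  0.1  0.2]
(600, 232) [ 0.0369  0.0801 -0.1017] [-0.1  0.8  0.   0.1]
(620, 232) [ 0.0394  0.0796 -0.1083] [ 0.  -0.1 -0.  -0. ]
```

View pics/w15t.png

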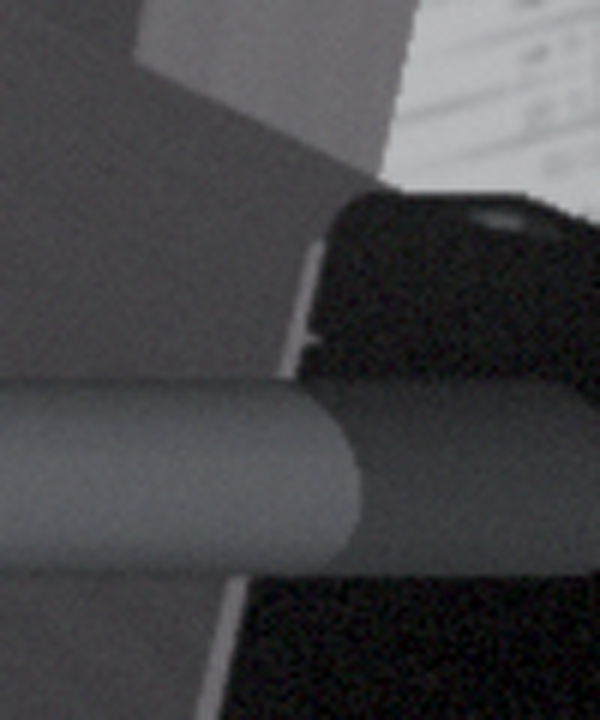

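{"fn": "jog_arm", "kwargs": {"targets": "-1 0 3 0 0 0 0; -1 0 6 0 0 0 0; -1 0 9 0 0 0 0; -1 0 11 0 0 0 0; -1 0 13 0 0 0 0; -1 0 14 0 0 0 0; -1 0 15 0 0 0 0; -1 0 16 0 0 0 0", "squeeze": 15}}

```text
time: 21.95
eef_pos: [0.5461, -0.1511, -0.0003]
orientation: [[-0.996, -0.094, 0.0], [-0.094, 0.996, -0.001], [-0.0, -0.001, -1.0]]
contact_force: [1.0, -2.9, -1.1]
finger_gap: 0.0005
```

```bash
python3 look.py 16 scene ; python3 crop.py pics/scene16.png pics/s16c.png 340 160 120 120 5
```

```text
time 21.95
eef_pos [0.5461, -0.1511, -0.0003]
orientation [[-0.9956, -0.0935, 0.0004], [-0.0935, 0.9956, -0.0008], [-0.0003, -0.0008, -1.0]]
contact_force [0.9613, -2.9392, -1.056]
ft_torque [-0.5737, -0.1747, 0.0371]
finger_gap 0.0005
22.0 [ 5.461e-01 -1.508e-01 -3.000e-04] 0.00065
```

View pics/s16c.png

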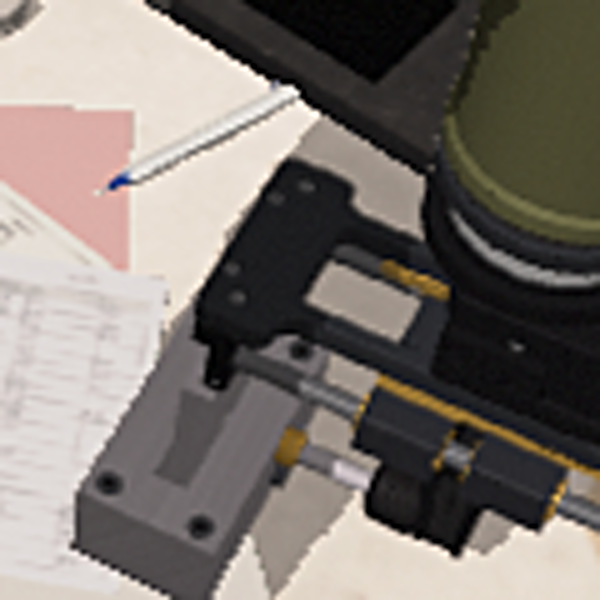

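{"fn": "jog_arm", "kwargs": {"targets": "-1 0 1 0 0 0 0; -1 0 2 0 0 0 0; -1 0 3 0 0 0 0; -1 0 4.5 0 0 0 0; -1 0 6 0 0 0 0; -1 0 7.5 0 0 0 0; -1 0 9 0 0 0 0; -1 0 10 0 0 0 0", "squeeze": 15}}

```text
time: 23.0
eef_pos: [0.545, -0.1403, -0.0003]
orientation: [[-0.996, -0.094, -0.0], [-0.094, 0.996, 0.0], [0.0, 0.0, -1.0]]
contact_force: [0.2, -3.3, -0.5]
finger_gap: 0.0003
```

{"fn": "jog_arm", "kwargs": {"targets": "-1 0 2 0 0 0 0; -1 0 4 0 0 0 0; -1 0 6 0 0 0 0; -1 0 8 0 0 0 0; -1 0 9.5 0 0 0 0; -1 0 11 0 0 0 0; -1 0 12 0 0 0 0; -1 0 13 0 0 0 0", "squeeze": 15}}

```text
time: 24.0
eef_pos: [0.5438, -0.1281, -0.0003]
orientation: [[-0.996, -0.094, 0.0], [-0.094, 0.996, -0.001], [-0.0, -0.001, -1.0]]
contact_force: [-0.9, -4.8, -0.0]
finger_gap: 0.0004
```

```bash
python3 look.py 17 scene ; python3 crop.py pics/scene17.png pics/s17c.png 340 160 120 120 5
```

```text
time 24.0
eef_pos [0.5438, -0.1281, -0.0003]
orientation [[-0.9956, -0.094, 0.0001], [-0.094, 0.9956, -0.0007], [-0.0, -0.0007, -1.0]]
contact_force [-0.9172, -4.7989, -0.0353]
ft_torque [-1.0765, 0.181, -0.0149]
finger_gap 0.0004
24.05 [ 5.438e-01 -1.281e-01 -3.000e-04] 0.00074
```

View pics/s17c.png

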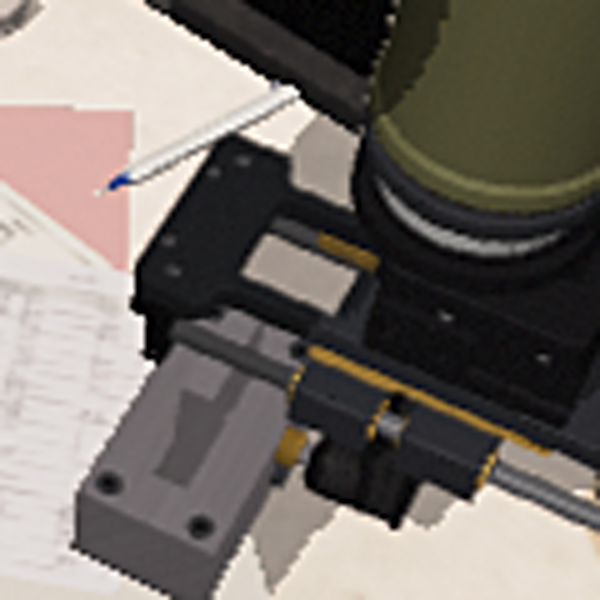

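{"fn": "jog_arm", "kwargs": {"targets": "-1 0 0.5 0 0 0 0; -1 0 1 0 0 0 0; -1 0 1.5 0 0 0 0; -1 0 2 0 0 0 0; -1 0 2.5 0 0 0 0; -1 0 3 0 0 0 0; -1 0 3 0 0 0 0; -1 0 3 0 0 0 0", "squeeze": 15}}

```text
time: 25.05
eef_pos: [0.5438, -0.1281, -0.0002]
orientation: [[-0.996, -0.092, 0.001], [-0.092, 0.996, -0.004], [-0.001, -0.004, -1.0]]
contact_force: [-0.5, -9.1, -2.4]
finger_gap: 0.0002
```

{"fn": "jog_arm", "kwargs": {"targets": "-1 0 -5 0 0 0 0; -1 0 -15 0 0 0 0; -1 0 -25 0 0 0 0; -1 0 -30 -20 0 0 0; -1 0 -30 -50 0 0 0; -1 0 -30 -100 0 0 0; -1 20 -60 -120 0 0 0; -1 40 -100 -120 0 0 0"}}

```text
time: 26.05
eef_pos: [0.5149, -0.2281, 0.1221]
orientation: [[-0.995, -0.097, 0.005], [-0.097, 0.995, 0.0], [-0.005, -0.0, -1.0]]
contact_force: [-0.2, -0.2, -0.7]
finger_gap: 0.0007
```

```bash
python3 look.py 18 scene top; python3 crop.py pics/scene18.png pics/s18c.png 340 190 110 100 6;python3 crop.py pics/top18.png pics/t18c.png 370 175 80 75 7;python3 crop.py pics/scene18.png pics/s18r.png 205 135 110 80 6
```

```text
time 26.05
eef_pos [0.5149, -0.2281, 0.1221]
orientation [[-0.9953, -0.0972, 0.0049], [-0.0972, 0.9953, 0.0002], [-0.0049, -0.0003, -1.0]]
contact_force [-0.1547, -0.1795, -0.6726]
ft_torque [-0.0169, 0.0281, 0.0476]
finger_gap 0.0007
26.15 [ 0.5108 -0.2342  0.1208] 0.00051
```

View pics/s18c.png

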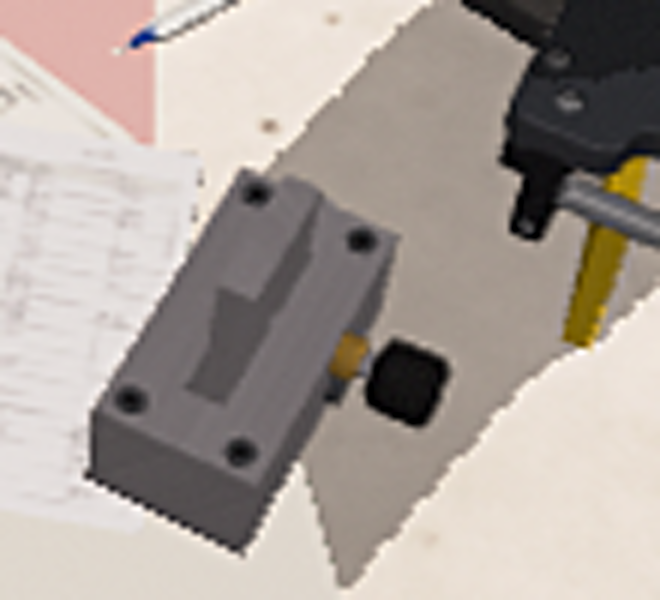

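View pics/t18c.png

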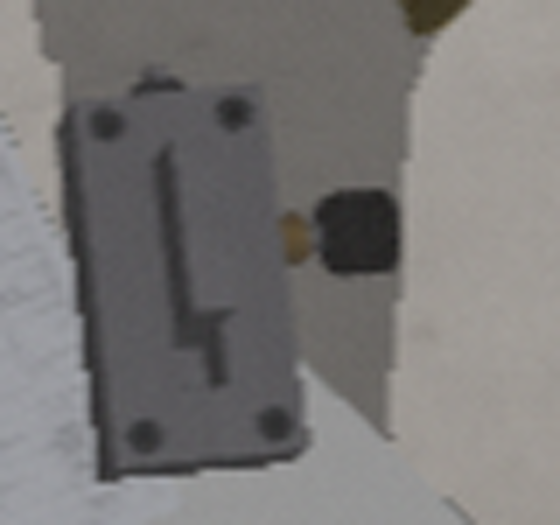

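View pics/s18r.png

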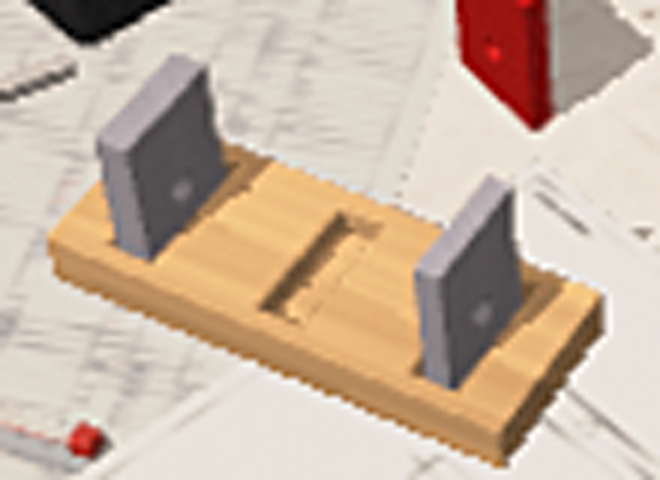

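Run:
```python
from h import *
a=np.radians(5.4)
for u in ((450,222),(360,232)):
    k=ray((np.array(u)+.5)/7-.5+[370,175],.034,*CAM["top"])[0];q=k[:2]-[.5293,-.0605];print((q@[-np.sin(a),np.cos(a)]*1e3).round(1))
from cell import bot
p=bot.read_camera("scene")
for nm in ["ring_gauge","plug_gauge","eraser"]: print(nm,[(np.round(d["at"],3).tolist(),round(d["confidence"],2)) for d in bot.boxes_of(p,nm)][:2])
print(np.round(bot.get_obs()["contact_force"],2), bot.job_done())
```

```text
-77.4
-51.8
ring_gauge [([0.682, 0.142, 0.017], 0.9)]
plug_gauge [([0.394, 0.194, 0.011], 0.6)]
eraser [([0.406, 0.072, 0.012], 0.54)]
the job is handed in; nothing more can be done
[-0.24  0.09  0.32] None
```

The 12 mm plate is in the jig's slot with the pin pushed home through its hole, and I handed the job in at about 26 s. No verdict is reported, so everything below comes from my own checks.

- **Finding the plate:** I felt only the middle plate. The finger opening settled at 11.7 mm, which fits 12 mm. I judged the other two from the overhead picture alone, at about 14 and 10 mm.
- **Seating:** I pressed the plate to the slot's floor and slid it to the stop. My commanded forces stayed at or below about 20 N. The wrist picture put the plate's centre at jig x ≈ +8 mm and y ≈ +0.7 mm, on the floor.
- **Pin:** It slid through the plate at about 3 N and stopped dead at 9 N. The knob moved about 25.5 mm against the 25 mm expected, within measuring error.
- **Rest of the scene:** The other two plates still stand upright in the rack. The gauges and eraser read within about 5 mm of where they were, which is the detector's own error. The arm was clear, with no contact force, when I handed in.

**What disagreed:**
- **Fingertips:** They sit about 30 mm behind the reported tool point, not 8 mm ahead of it as stated. My first grasp therefore closed just above the plates. I then worked from the fingertip height measured in the pictures.
- **First slide along the slot:** It stuck because I was pressing the plate too hard on the floor, and raising the arm slightly freed it.

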